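# Shim the copy bed and set up the model

## Task

Pack the gap under the free edge of the copy bed: lay spacer plates flat on the riser block below its foot, one at a time, slid in lengthwise from the open edge and about centred on the foot, until the gap is snug and no further plate would go in. Then lay the white opal plate in the bed's opening, press it down until it is flush with the frame, and stand the blue building model upright in the middle of it. The bed must stay level under the load; leave the lens and the roll of tape alone.

Things in the scene. Friction and masses are not known exactly. Their poses are not given: they have to be found in the camera images.
- foot (a point): middle of the underside of the foot, a round steel bar (12 mm thick, 100 mm long) under the free edge of the copy bed, a hinged aluminium frame 160 x 225 x 19 mm. Axes: x along the bar, y level into the gap, towards the hinge (210 mm away), z up. Bed level: 90 mm above the table. The bed's edge is 10 mm outside it (-y), the bed's top face 24 mm above it
- seat (a point): middle of the opening in the top of the copy bed, level with the bed's top face; same axes as the foot, which is 100 mm from it along -y. The opening is 156 mm long (y), 70 mm wide (x), 13 mm deep, with a black pad at its bottom. At the hinge end the grey stand holds the bed between two posts 108 mm tall, 186 mm apart over all
- bed (a joint): tilt of the copy bed (rad): 0 level (a stop keeps it from rising higher), grows as the free edge with the foot sinks. Weak springs hold the empty bed level; the opal plate's weight alone makes it sink until its foot lands on what is below it
- pad (a joint): how far the black pad (60 x 146 mm) in the opening is pushed down (m), 0 to 0.006. It moves stiffly, about 7 N, and stays where it is left; the opal plate's weight does not move it. At 0 the opal plate on it stands 6 mm proud of the bed's top face, at 0.006 it is flush
- riser_a_top (a point): centre of the level top face of a fixed wooden riser block, 36 x 80 mm from above (80 mm along its y). Three risers, 55.5, 63.5 and 71.5 mm tall; any of them may be the one under the foot, centred on it; the other two stand aside unused. The gap between its top and the foot takes 2, 3 or 4 spacers with about 2.5 mm of play
- riser_b_top (a point): centre of the level top face of a fixed wooden riser block, 36 x 80 mm from above (80 mm along its y). Three risers, 55.5, 63.5 and 71.5 mm tall; any of them may be the one under the foot, centred on it; the other two stand aside unused. The gap between its top and the foot takes 2, 3 or 4 spacers with about 2.5 mm of play
- riser_c_top (a point): centre of the level top face of a fixed wooden riser block, 36 x 80 mm from above (80 mm along its y). Three risers, 55.5, 63.5 and 71.5 mm tall; any of them may be the one under the foot, centred on it; the other two stand aside unused. The gap between its top and the foot takes 2, 3 or 4 spacers with about 2.5 mm of play
- spacer1_mid (a point): centre of a loose aluminium spacer plate, 40 mm wide (its x), 110 mm long (its y), 8 mm thick (z up), about 90 g, lying flat on a black cutting mat 3 mm thick. All spacers are alike; five or six are there. Pushed in lengthwise under the foot they may stick out of the gap
- spacer2_mid (a point): centre of a loose aluminium spacer plate, 40 mm wide (its x), 110 mm long (its y), 8 mm thick (z up), about 90 g, lying flat on a black cutting mat 3 mm thick. All spacers are alike; five or six are there. Pushed in lengthwise under the foot they may stick out of the gap
- spacer3_mid (a point): centre of a loose aluminium spacer plate, 40 mm wide (its x), 110 mm long (its y), 8 mm thick (z up), about 90 g, lying flat on a black cutting mat 3 mm thick. All spacers are alike; five or six are there. Pushed in lengthwise under the foot they may stick out of the gap
- spacer4_mid (a point): centre of a loose aluminium spacer plate, 40 mm wide (its x), 110 mm long (its y), 8 mm thick (z up), about 90 g, lying flat on a black cutting mat 3 mm thick. All spacers are alike; five or six are there. Pushed in lengthwise under the foot they may stick out of the gap
- spacer5_mid (a point): centre of a loose aluminium spacer plate, 40 mm wide (its x), 110 mm long (its y), 8 mm thick (z up), about 90 g, lying flat on a black cutting mat 3 mm thick. All spacers are alike; five or six are there. Pushed in lengthwise under the foot they may stick out of the gap
- spacer6_mid (a point): centre of a loose aluminium spacer plate, 40 mm wide (its x), 110 mm long (its y), 8 mm thick (z up), about 90 g, lying flat on a black cutting mat 3 mm thick. All spacers are alike; five or six are there. Pushed in lengthwise under the foot they may stick out of the gap
- opal_mid (a point): centre of the white opal glass plate, 64 mm wide (its x), 150 mm long (its y), 10 mm thick (z), about 0.24 kg, lying flat on the table at the start
- model_mid (a point): centre of a small building model in blue foam, half-way up its 70 mm height: a square tower 30 x 30 mm with two low wings (on its +x and -x sides, up to 28 and 20 mm above its underside, reaching 25 mm from the middle) on a white base 52 x 52 mm, 6 mm thick; z up, about 60 g
- lens_center (a point): centre of a black camera lens standing on the table, 66 mm across, 62 mm tall; a bystander
- tape_center (a point): centre of a roll of paper tape lying on the table, 90 mm across, 24 mm tall; a bystander
There are look-alikes about, which are no part of the job. Several things look just like the part that bears model_mid: the one meant starts nearest to the robot's base.

How it is judged:
On the way, in this order (a step that is already met when the one before it is completed fails the run):
1. the gap is packed: a spacer lies flat and let go under the foot with less than a spacer's thickness of play (under 6 mm) above it, before the opal plate is on the bed (((z of spacer1_mid in the frame of foot between -0.0098 and 0 m and y of spacer1_mid in the frame of foot between -0.045 and 0.03 m and x of spacer1_mid in the frame of foot between -0.02 and 0.02 m and angle between spacer1_mid's own z axis and vertical below 0.06 rad and linear speed of spacer1 below 0.02 m/s and contact force between spacer1 and the fingers below 0.05 N) or (z of spacer2_mid in the frame of foot between -0.0098 and 0 m and y of spacer2_mid in the frame of foot between -0.045 and 0.03 m and x of spacer2_mid in the frame of foot between -0.02 and 0.02 m and angle between spacer2_mid's own z axis and vertical below 0.06 rad and linear speed of spacer2 below 0.02 m/s and contact force between spacer2 and the fingers below 0.05 N) or (z of spacer3_mid in the frame of foot between -0.0098 and 0 m and y of spacer3_mid in the frame of foot between -0.045 and 0.03 m and x of spacer3_mid in the frame of foot between -0.02 and 0.02 m and angle between spacer3_mid's own z axis and vertical below 0.06 rad and linear speed of spacer3 below 0.02 m/s and contact force between spacer3 and the fingers below 0.05 N) or (z of spacer4_mid in the frame of foot between -0.0098 and 0 m and y of spacer4_mid in the frame of foot between -0.045 and 0.03 m and x of spacer4_mid in the frame of foot between -0.02 and 0.02 m and angle between spacer4_mid's own z axis and vertical below 0.06 rad and linear speed of spacer4 below 0.02 m/s and contact force between spacer4 and the fingers below 0.05 N) or (z of spacer5_mid in the frame of foot between -0.0098 and 0 m and y of spacer5_mid in the frame of foot between -0.045 and 0.03 m and x of spacer5_mid in the frame of foot between -0.02 and 0.02 m and angle between spacer5_mid's own z axis and vertical below 0.06 rad and linear speed of spacer5 below 0.02 m/s and contact force between spacer5 and the fingers below 0.05 N) or (z of spacer6_mid in the frame of foot between -0.0098 and 0 m and y of spacer6_mid in the frame of foot between -0.045 and 0.03 m and x of spacer6_mid in the frame of foot between -0.02 and 0.02 m and angle between spacer6_mid's own z axis and vertical below 0.06 rad and linear speed of spacer6 below 0.02 m/s and contact force between spacer6 and the fingers below 0.05 N)) and horizontal distance between opal_mid and seat above 0.09 m and value of joint bed below 0.02 rad), for 0.3 s.
2. the opal plate is in the opening, pressed flush, with the bed level (horizontal distance between opal_mid and seat below 0.008 m and angle between the z axis of opal_mid and the z axis of seat, either way round below 0.03 rad and z of opal_mid in the frame of seat below -0.003 m and value of joint pad above 0.0045 m and value of joint bed below 0.03 rad), for 0.3 s.
At the end, for the whole second after the job is handed in: A spacer lies flat under the foot (20 mm sideways, 10 mm past it) with under 6 mm of play; bed within 0.03 rad of level; opal plate pressed flush (pad down 4.5 mm or more, under 2 mm proud); model upright on it within 25 mm of the middle; all at rest (all of step 2 and ((z of spacer1_mid in the frame of foot between -0.0098 and 0 m and y of spacer1_mid in the frame of foot between -0.045 and 0.03 m and x of spacer1_mid in the frame of foot between -0.02 and 0.02 m and angle between spacer1_mid's own z axis and vertical below 0.06 rad and linear speed of spacer1 below 0.02 m/s and contact force between spacer1 and the fingers below 0.05 N) or (z of spacer2_mid in the frame of foot between -0.0098 and 0 m and y of spacer2_mid in the frame of foot between -0.045 and 0.03 m and x of spacer2_mid in the frame of foot between -0.02 and 0.02 m and angle between spacer2_mid's own z axis and vertical below 0.06 rad and linear speed of spacer2 below 0.02 m/s and contact force between spacer2 and the fingers below 0.05 N) or (z of spacer3_mid in the frame of foot between -0.0098 and 0 m and y of spacer3_mid in the frame of foot between -0.045 and 0.03 m and x of spacer3_mid in the frame of foot between -0.02 and 0.02 m and angle between spacer3_mid's own z axis and vertical below 0.06 rad and linear speed of spacer3 below 0.02 m/s and contact force between spacer3 and the fingers below 0.05 N) or (z of spacer4_mid in the frame of foot between -0.0098 and 0 m and y of spacer4_mid in the frame of foot between -0.045 and 0.03 m and x of spacer4_mid in the frame of foot between -0.02 and 0.02 m and angle between spacer4_mid's own z axis and vertical below 0.06 rad and linear speed of spacer4 below 0.02 m/s and contact force between spacer4 and the fingers below 0.05 N) or (z of spacer5_mid in the frame of foot between -0.0098 and 0 m and y of spacer5_mid in the frame of foot between -0.045 and 0.03 m and x of spacer5_mid in the frame of foot between -0.02 and 0.02 m and angle between spacer5_mid's own z axis and vertical below 0.06 rad and linear speed of spacer5 below 0.02 m/s and contact force between spacer5 and the fingers below 0.05 N) or (z of spacer6_mid in the frame of foot between -0.0098 and 0 m and y of spacer6_mid in the frame of foot between -0.045 and 0.03 m and x of spacer6_mid in the frame of foot between -0.02 and 0.02 m and angle between spacer6_mid's own z axis and vertical below 0.06 rad and linear speed of spacer6 below 0.02 m/s and contact force between spacer6 and the fingers below 0.05 N)) and horizontal distance between model_mid and seat below 0.025 m and angle between model_mid's own z axis and vertical below 0.08 rad and z of model_mid in the frame of seat between 0.028 and 0.042 m and linear speed of each of model, opal below 0.02 m/s); the robot touches nothing.
It fails at once if the lens is pushed about (more than 40 mm) (distance of lens_center from where it was at the start of the episode above 0.04 m).
It fails at once if the roll of tape is pushed about (more than 40 mm) (distance of tape_center from where it was at the start of the episode above 0.04 m).
Of spacer1, spacer2, spacer3, spacer4, spacer5, spacer6 only 5 to 6 are there at a start; the rules pass over those that are not, and their reading is None.
At some moment in a run one of opal, model may be knocked a few centimetres aside while the robot is not near it.
Once in a run the grip may slacken for a moment while it holds something.
It also fails if it takes over 210 s, if anything falls off the work surface, if the arm or the gripper's body presses on something with over 40 N, if the wrist force passes 120 N, or if a joint passes its speed limit or range.

## Robot

A 7-joint arm with a two-finger parallel gripper is mounted at the origin on the work surface. World frame = base frame: x ahead of the robot, y to its left, z up, the work surface at z = 0. Lengths are in m, angles in rad, forces in N, time in s.
With the tool pointing down it reaches from about 0.35 to 0.9 m from the base axis. Payload 8.1 kg.
Tool frame: the origin (TCP) lies midway between the tips of the shut fingers; the grasp point (between the pads) lies 19 mm behind it; z points along the fingers, y is the line along which they close (so a half turn about z gives the same grasp; the last joint's range is limited). The gripper opens to 92 mm and grips with 3 to 60 N. Pads are 19 mm wide; open, the fingers measure 130 mm over their backs; the gripper's body (75 mm by 190 mm) begins 47 mm behind the grasp point.
Start: joints at [-1.371, 0.434, 0.025, 1.573, -0.012, 1.134, -0.075], TCP at [0.186, 0.597, 0.227] pointing down, gripper open.
Joint ranges: [-2.62, 2.62], [-0.44, 2.09], [-1.27, 1.32], [0.08, 2.57], [-1.32, 4.46], [0.12, 2], [-2.74, 2.74]. Speed limits (rad/s): [2.22, 2.22, 3.01, 3.01, 3.14, 3.14, 3.14].

## Interface

Orientations are given as a rotation vector (axis times angle).
In Python, from cell import arm gives the robot as it stands.
- The arm moves only by the tool move_arm, never from a script. Its argument "motion" is a list of rows, each an object of numbers: "tx", "ty", "tz": the shift along the tool's x, y, z normalised to -1 to 1, where 1 is 1000 mm; "twist": the turn about the tool's z normalised to -1 to 1, where 1 is pi/2 rad. In form: [{"tx": .., "ty": .., "tz": .., "twist": ..}, ...]. A call has 1 to 12 rows; each row shifts and turns the commanded pose from where the row before left it, along the tool's axes as they then stand; what a row does not reach is not made up. A row lasts 1/10 s, in which the tool goes at most 50 mm and 8.59 degrees, less where a joint would pass 70% of its speed; a pose out of reach is approached as far as the arm can. A call with a number of a shift or a turn outside -1 to 1 is refused whole. A call with a gripper value outside its range is refused whole. "gripper" is the gripper's target within -1 to 1 (shut at 1, half-way at 0, fully open at -1), set as the call begins (left out, the last holds). The fingers move at their own pace and stop on an object; "squeeze" is the grip in N (left out, the last holds). Time passes only in rows, so rows that do not move let the fingers close. It gives the time, the measured TCP pose, the force, the opening and the grip force at its end, in the units of the state.
- arm.observe(): the state, without advancing time (a new reading comes with each control period).
- arm.get_image(name): name is "side" or "top" or "wrist"; returns the picture (420x560x3 uint8, red, green, blue); there is no depth.
- arm.calibration(name): a dict with "K" (3x3 intrinsics, pixels), "k1" (the pictures are not rectified: a ray, as slopes to the right and down, at radius r is drawn at 1 + k1 r^2 times it, then the intrinsics apply), "T" (4x4, takes a point from camera to world coordinates). Camera axes: x right, y down, z forward; pixel columns grow to the right and rows downward; lengths in m; the calibration is good to about 2 mm. A picture is of the moment at which its call begins: read the wrist's pose just before it. calibration takes no time and is no camera call; for the wrist camera it gives the pose at the moment of the call.
- arm.sign_off(): hands the job in; it is judged then, once.
Trained networks look in the newest picture that a camera, given by its name, has taken for a name from the list of things; names that differ only in an ending like _2 or _b are one class to them, and where a whole thing is asked for, a point or a joint stands for the part that bears it (a point fixed in the world has none). Each returns a list of dicts, best first, with "conf" (0 to 1); they miss things now and then, are a little off and sometimes report something else, mostly with a low value. They report only what shows in the picture. A call takes as long as a camera call. They do not tell look-alikes from the thing itself.
- arm.look_for(camera, query): "point" ([column, row] as shares, 0 to 1, of the picture: columns of its width, rows of its height, amid what is visible of it).
- arm.regions_of(camera, query): "region" (420x560 bool, what is visible of it) and "point" ([column, row] as shares, 0 to 1, of the picture: columns of its width, rows of its height, amid what is visible of it).
- arm.place_of(camera, query): "point" ([column, row] as shares, 0 to 1, of the picture: columns of its width, rows of its height: a listed point, or the origin of a listed thing).
The state is a dict: "clock": time; "joints": joint angles; "dq": joint speeds; "joint_efforts": joint torques, N m; "position": TCP position; "ee_rot": TCP orientation; "force": force on the tool from outside, world axes, zero at the start; "ft_torque": the same for the moment, N m; "width": opening from 0.0 (shut) to 1.0 (fully open); "gripper_force": force on a finger pad.
Only numpy, scipy, OpenCV 4.12 (cv2) and the standard library are available. Lean on these libraries where they do the work, as an engineer would, in place of code of your own. Each camera call takes 0.05 s, during which the arm holds its last target. There are 200 camera calls.

## Working session

There is one attempt and no reset: what is moved stays moved. The work goes in short steps, Python scripts to look and compute and a tool call to move; the robot and the scene stay as the last step left them, time stands still between calls to the robot, and variables do not carry over. Pictures are saved under pics/ and viewed, at most 14 in all, crops included, and the job is handed in when it is done.

Besides the shell and the picture viewer there is one more tool, called after "Request:" by a JSON object that holds its "method" and its "body". move_arm: Moves the arm, as the interface text tells. Scaled input: -1 to 1 covers 1000 mm each way for a shift and pi/2 rad each way for a turn. Its arguments: {"type":"object","properties":{"motion":{"type":"array","items":{"type":"object","properties":{"tx":{"type":"number"},"ty":{"type":"number"},"tz":{"type":"number"},"twist":{"type":"number"}}}},"gripper":{"type":"number"},"squeeze":{"type":"number"}},"required":["motion"]}

```bash
mkdir -p pics; ls; cat > h.py <<'E'
import numpy as np, cv2
from cell import arm
def save(n,f,crop=None,s=1):
    im=arm.get_image(n)[:,:,::-1]
    if crop: c0,r0,c1,r1=crop; im=im[r0:r1,c0:c1]
    if s!=1: im=cv2.resize(im,None,fx=s,fy=s,interpolation=cv2.INTER_CUBIC)
    cv2.imwrite('pics/'+f,im)
def ray(cam,px,cal=None):
    c=cal or arm.calibration(cam); K=np.array(c['K']);T=np.array(c['T']);k=c['k1']
    d=np.array([(px[0]-K[0,2])/K[0,0],(px[1]-K[1,2])/K[1,1]])
    u=d.copy()
    for _ in range(20): u=d/(1+k*(u@u))
    return T[:3,3],T[:3,:3]@np.array([u[0],u[1],1])
def at(cam,px,z,cal=None):
    o,d=ray(cam,px,cal); return o+d*(z-o[2])/d[2]
def proj(cam,p,cal=None):
    c=cal or arm.calibration(cam); K=np.array(c['K']);T=np.array(c['T']);k=c['k1']
    q=T[:3,:3].T@(np.array(p)-T[:3,3]); u=q[:2]/q[2]; u=u*(1+k*(u@u))
    return np.array([u[0]*K[0,0]+K[0,2],u[1]*K[1,1]+K[1,2]])
def st():
    s=arm.observe(); print(round(s['clock'],2),np.round(s['position'],4),np.round(s['ee_rot'],3),np.round(s['force'],1),round(s['width'],3),s['gripper_force']); return s
E
python3 - <<'E'
from h import *
np.set_printoptions(suppress=True,precision=3)
st()
for n in ['top','side','wrist']:
    save(n,n+'0.png'); c=arm.calibration(n); print(n,c)
E
```

```text
pics
0.0 [0.186 0.596 0.226] [-0.474 -3.106  0.003] [-0.  -0.2 -0.4] 1.001 0.0
top {'K': array([[413.301,   0.   , 274.405],
       [  0.   , 413.301, 210.057],
       [  0.   ,   0.   ,   1.   ]]), 'k1': -0.12912973638888486, 'T': array([[-0.024, -0.991,  0.135,  0.435],
       [-1.   ,  0.027,  0.016,  0.028],
       [-0.02 , -0.135, -0.991,  1.125],
       [ 0.   ,  0.   ,  0.   ,  1.   ]])}
side {'K': array([[504.413,   0.   , 276.746],
       [  0.   , 504.413, 197.988],
       [  0.   ,   0.   ,   1.   ]]), 'k1': -0.142991392529289, 'T': array([[ 0.872, -0.231,  0.431, -0.053],
       [-0.489, -0.449,  0.748, -1.05 ],
       [ 0.021, -0.863, -0.504,  0.836],
       [ 0.   ,  0.   ,  0.   ,  1.   ]])}
wrist {'K': array([[328.953,   0.   , 279.567],
       [  0.   , 328.953, 205.421],
       [  0.   ,   0.   ,   1.   ]]), 'k1': -0.025867341179403983, 'T': array([[ 0.298,  0.919,  0.258,  0.117],
       [ 0.955, -0.286, -0.081,  0.619],
       [-0.001,  0.27 , -0.963,  0.383],
       [ 0.   ,  0.   ,  0.   ,  1.   ]])}
```

View pics/top0.png

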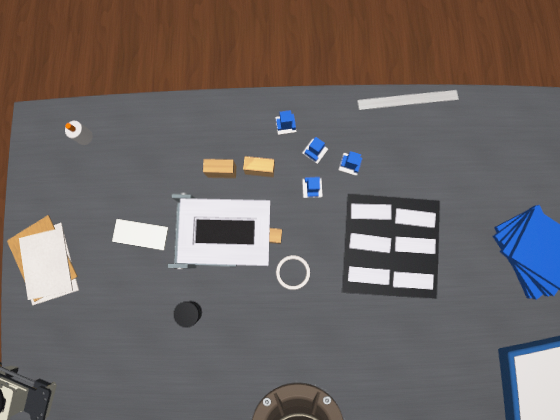

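View pics/side0.png

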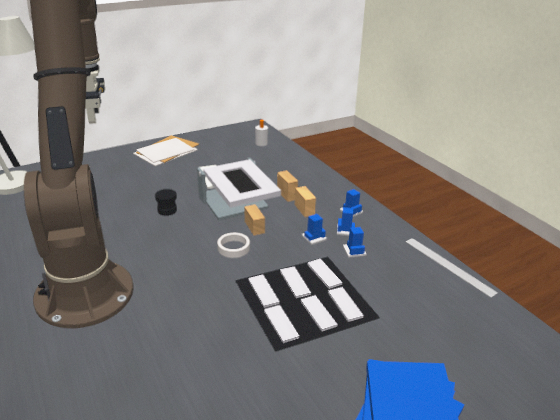

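```bash
python3 - <<'E'
from h import *
np.set_printoptions(suppress=True,precision=3)
W=np.array([560,420])
zz={'foot':.09,'seat':.114,'riser_a_top':.0635,'spacer1_mid':.007,'opal_mid':.005,'model_mid':.035,'lens_center':.031,'tape_center':.012}
for cam in ['top','side']:
  for q,z in zz.items():
    for r in arm.place_of(cam,q):
      p=np.array(r['point'])*W
      print(cam,q,round(r['conf'],2),p.round(1),at(cam,p,z)[:2].round(3))
E
```

```text
top foot 0.59 [262.4 234.1] [0.516 0.077]
top foot 0.4 [369.7 211.5] [ 0.566 -0.196]
top seat 0.79 [222.  232.5] [0.52  0.175]
top riser_a_top 0.68 [218.7 166.5] [0.7  0.19]
top spacer1_mid 0.56 [411.7 279.8] [ 0.387 -0.32 ]
top opal_mid 0.79 [140.5 233.8] [0.531 0.419]
top opal_mid 0.16 [414.7 278.5] [ 0.39  -0.329]
top model_mid 0.83 [312.4 149.8] [ 0.746 -0.062]
top model_mid 0.76 [283.5 119.3] [0.835 0.015]
top model_mid 0.7 [350.9 161.3] [ 0.711 -0.165]
top model_mid 0.66 [311.6 182.1] [ 0.656 -0.056]
top model_mid 0.32 [264.7 235.7] [0.516 0.073]
top lens_center 0.56 [185.1 314.1] [0.314 0.288]
top tape_center 0.68 [293.4 274.4] [ 0.412 -0.   ]
side foot 0.98 [251.8 201.1] [0.512 0.075]
side seat 0.88 [241.3 176.7] [0.532 0.184]
side riser_a_top 0.82 [286.2 176.5] [0.704 0.205]
side riser_a_top 0.39 [306.2 190.5] [0.713 0.095]
side spacer1_mid 0.83 [281.1 321.1] [ 0.389 -0.317]
side opal_mid 0.53 [215.4 176.6] [0.539 0.412]
side model_mid 0.95 [314.5 230.2] [ 0.639 -0.069]
side model_mid 0.92 [354.9 238.2] [ 0.718 -0.156]
side model_mid 0.74 [345. 222.] [ 0.743 -0.075]
side model_mid 0.51 [352.3 203.6] [0.825 0.001]
side model_mid 0.32 [264.6 290.2] [ 0.391 -0.232]
side lens_center 0.73 [282.9 323.2] [ 0.377 -0.346]
side lens_center 0.45 [250.2 213.6] [0.52 0.1 ]
side tape_center 0.64 [232.1 246.3] [ 0.411 -0.003]
side tape_center 0.26 [254.  211.9] [0.548 0.131]
```

The top view shows six spacers on the mat at px (371,212), (415,218), (370,243), (415,245), (369,275) and (413,281). The opal plate is at (140,234), the bed at (225,232) with its open edge facing right, and the riser in use shows at (275,235). The model candidates are (313,187), (316,149), (351,162) and (286,122). The one nearest the base is (313,187), at about (0.65, -0.06).

```bash
cat > rects.py <<'E'
from h import *
np.set_printoptions(suppress=True,precision=4)
def rects(cam,mask,z,amin=100,amax=1e5,cal=None):
    out=[]
    cs,_=cv2.findContours(mask.astype(np.uint8),cv2.RETR_EXTERNAL,cv2.CHAIN_APPROX_NONE)
    for c in cs:
        a=cv2.contourArea(c)
        if amin<a<amax:
            w=np.array([at(cam,p[0],z,cal)[:2] for p in c])
            (cx,cy),(l,s),_=r=cv2.minAreaRect((w*1000).astype(np.float32))
            b=cv2.boxPoints(r); e=[b[1]-b[0],b[2]-b[1]]; e=max(e,key=np.linalg.norm)
            out.append((cx,cy,max(l,s),min(l,s),np.degrees(np.arctan2(e[1],e[0]))%180,c[:,0].mean(0)))
    return out
E
python3 - <<'E'
from rects import *
im=arm.get_image('top').astype(int)
mx,mn=im.max(2),im.min(2)
print('white z.011')
for r in rects('top',mn>165,.011,150): print(*[np.round(x,1) for x in r])
print('orange z.0635')
for r in rects('top',(im[:,:,0]-im[:,:,2]>60)&(im[:,:,0]>130),.0635,50): print(*[np.round(x,1) for x in r])
big=[r for r in rects('top',mn>165,.114,4000)]; print('bed@.114',[[np.round(x,1) for x in r] for r in big])
a=cv2.resize(arm.get_image('side')[130:260,190:400,::-1],None,fx=3.5,fy=3.5,interpolation=cv2.INTER_CUBIC)
cv2.imwrite('pics/sidecrop.png',a)
E
```

```text
white z.011
47.0 831.7 100.9 35.3 173.7 [  5.5 403.1]
71.9 -673.3 209.6 143.2 0.3 [539.2 384.3]
386.3 -321.4 108.3 40.5 84.4 [412.8 280.1]
403.7 -201.1 110.0 39.9 82.7 [368.5 275.2]
419.8 1.9 88.2 87.8 88.5 [292.6 272. ]
481.0 -333.2 111.2 40.2 84.0 [415.  244.9]
491.4 -209.7 110.5 40.7 81.6 [370.2 242.5]
450.4 700.4 199.1 157.6 17.3 [ 48.1 263.7]
530.5 420.5 150.5 64.6 79.7 [139.5 233.9]
555.1 -338.4 110.6 40.8 81.4 [414.8 217.6]
575.5 -215.9 108.4 41.3 88.5 [370.5 211.1]
531.9 187.6 250.8 178.9 86.9 [223.5 231.6]
898.2 -347.1 296.9 29.9 95.7 [407.3  99.3]
orange z.0635
438.6 590.3 56.4 16.6 16.3 [ 71.  268.9]
514.6 44.2 36.1 28.4 178.5 [275.3 234.9]
496.5 698.6 142.9 122.4 119.0 [ 26.6 243.1]
702.6 193.2 78.2 35.4 88.1 [217.7 165.7]
703.3 85.0 79.7 36.9 82.4 [258.2 164.1]
bed@.114 [[np.float64(522.9), np.float64(172.9), np.float64(227.6), np.float64(162.4), np.float32(86.9), array([223.5, 231.6])]]
```

View pics/sidecrop.png

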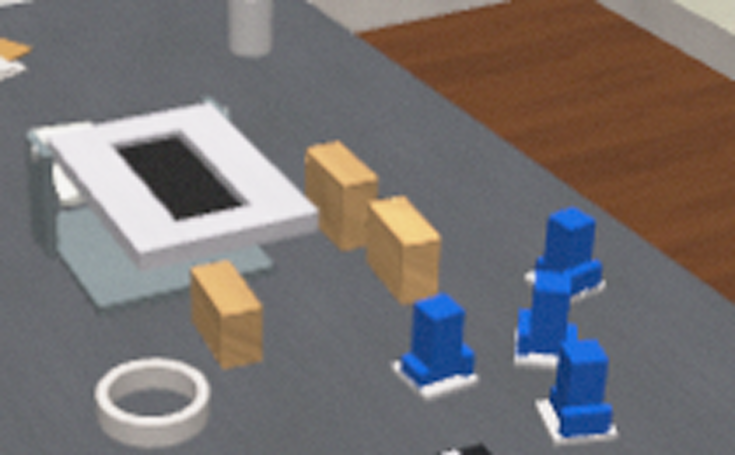

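```bash
cat > plan.py <<'E'
from h import *
from scipy.spatial.transform import Rotation as R
import math
def az(s): # azimuth (deg) of tool x axis
    x=R.from_rotvec(s['ee_rot']).as_matrix()[:,0]; return math.degrees(math.atan2(x[1],x[0]))
def plan(*wps,start=None):
    """wps: (x,y,z,az) -> rows in tool axes (tx,ty,tz,twist)"""
    s=arm.observe(); p=np.array(s['position']); a=az(s); print('now',p.round(4),round(a,2),'t',round(s['clock'],1))
    for x,y,z,b in wps:
        d=np.array([x,y,z])-p; da=(b-a+180)%360-180
        n=max(1,math.ceil(np.linalg.norm(d)/.045),math.ceil(abs(da)/8.3))
        print('-> ',x,y,z,b,'rows',n)
        rows=[]
        for i in range(n):
            c=math.radians(a+da*i/n); ex=np.array([math.cos(c),math.sin(c),0]); ey=np.array([math.sin(c),-math.cos(c),0]); u=d/n
            rows.append([round(float(v),4) for v in (u@ex,u@ey,-u[2],-da/n/90)])
        if abs(da)<3: print('   x%d'%n,rows[0])
        else:
            for r in rows: print('   ',r)
        p=np.array([x,y,z]);a=b
E
python3 - <<'E'
from plan import *
np.set_printoptions(suppress=True,precision=4)
plan((.45,.3,.25,90),(.517,-.06,.2,87),(.3994,-.236,.1,82.7))
def P(c,r): return np.array([190+c/3.5,130+r/3.5])
for nm,b,t in [('use L',(225,366),(226,306)),('use R',(262,357),(262,299)),('m front',(403,302),(404,243)),('m frontR',(438,290),(438,231)),('back',(345,249),(345,190))]:
    g=at('side',P(*b),0); o,d=ray('side',P(*t)); h=((g-o)[:2]@d[:2])/(d[:2]@d[:2]); print(nm,g[:2],'h',(o+h*d)[2], (o+h*d)[:2])
E
```

```text
now [0.1864 0.5966 0.2268] 162.64 t 1.1
->  0.45 0.3 0.25 90 rows 9
    [-0.0378, -0.0227, -0.0026, 0.0897]
    [-0.0406, -0.0172, -0.0026, 0.0897]
    [-0.0426, -0.0113, -0.0026, 0.0897]
    [-0.0438, -0.0052, -0.0026, 0.0897]
    [-0.0441, 0.001, -0.0026, 0.0897]
    [-0.0435, 0.0072, -0.0026, 0.0897]
    [-0.0421, 0.0132, -0.0026, 0.0897]
    [-0.0398, 0.019, -0.0026, 0.0897]
    [-0.0367, 0.0244, -0.0026, 0.0897]
->  0.517 -0.06 0.2 87 rows 9
    [-0.04, 0.0074, 0.0056, 0.0037]
    [-0.04, 0.0077, 0.0056, 0.0037]
    [-0.0399, 0.0079, 0.0056, 0.0037]
    [-0.0399, 0.0081, 0.0056, 0.0037]
    [-0.0398, 0.0084, 0.0056, 0.0037]
    [-0.0398, 0.0086, 0.0056, 0.0037]
    [-0.0397, 0.0088, 0.0056, 0.0037]
    [-0.0397, 0.0091, 0.0056, 0.0037]
    [-0.0396, 0.0093, 0.0056, 0.0037]
->  0.3994 -0.236 0.1 82.7 rows 6
    [-0.0303, -0.018, 0.0167, 0.008]
    [-0.0305, -0.0177, 0.0167, 0.008]
    [-0.0308, -0.0173, 0.0167, 0.008]
    [-0.031, -0.0169, 0.0167, 0.008]
    [-0.0312, -0.0165, 0.0167, 0.008]
    [-0.0314, -0.0161, 0.0167, 0.008]
use L [0.5004 0.036 ] h 0.059409373539367705 [0.5012 0.0355]
use R [0.5341 0.0335] h 0.057761371490769875 [0.5337 0.0337]
m front [0.6858 0.0522] h 0.06058038735317006 [0.6841 0.0534]
m frontR [0.7245 0.0548] h 0.060934319236428 [0.7216 0.0569]
back [0.6868 0.1555] h 0.062519577704781 [0.685  0.1566]
```

Request:
{"method": "move_arm", "body": {"motion": [{"tx":-0.038,"ty":-0.023,"tz":-0.003,"twist":0.09},{"tx":-0.041,"ty":-0.017,"tz":-0.003,"twist":0.09},{"tx":-0.043,"ty":-0.011,"tz":-0.003,"twist":0.09},{"tx":-0.044,"ty":-0.005,"tz":-0.003,"twist":0.09},{"tx":-0.044,"ty":0.001,"tz":-0.003,"twist":0.09},{"tx":-0.044,"ty":0.007,"tz":-0.003,"twist":0.09},{"tx":-0.042,"ty":0.013,"tz":-0.003,"twist":0.09},{"tx":-0.04,"ty":0.019,"tz":-0.003,"twist":0.09},{"tx":-0.037,"ty":0.024,"tz":-0.003,"twist":0.09}], "gripper": -0.4, "squeeze": 25}}

```text
clock: 1.95
position: [0.4514, 0.2968, 0.2542]
ee_rot: [-2.232, -2.21, -0.001]
force: [0.5, 0.9, 0.7]
width: 0.7
gripper_force: 0.0
```

Request:
{"method": "move_arm", "body": {"motion": [{"tx":-0.04,"ty":0.008,"tz":0.003},{"tx":-0.04,"ty":0.008,"tz":0.003},{"tx":-0.04,"ty":0.008,"tz":0.003},{"tx":-0.04,"ty":0.008,"tz":0.003},{"tx":-0.04,"ty":0.008,"tz":0.003},{"tx":-0.04,"ty":0.008,"tz":0.003},{"tx":-0.04,"ty":0.008,"tz":0.003},{"tx":-0.04,"ty":0.008,"tz":0.003},{"tx":-0.04},{"tx":-0.02},{}]}}

```text
invalid input
```

```bash
python3 - <<'E'
from plan import *
np.set_printoptions(suppress=True,precision=4)
s=st(); print(az(s)); save('wrist','w1.png'); c=arm.calibration('wrist')
import pickle; pickle.dump(c,open('w1.pkl','wb'))
for h in (.0555,.0635,.0715): print(h,[proj('wrist',(.517+dx,.0305,h),c).round(1) for dx in(-.018,.018)])
plan((.3994,-.236,.1,82.7))
E
```

```text
1.95 [0.4514 0.2968 0.2542] [-2.232 -2.21  -0.001] [0.5 0.9 0.7] 0.7 0.0
89.42394388561415
0.0555 [array([316., 373.]), array([343.1, 372.2])]
0.0635 [array([316.6, 377.6]), array([344.2, 376.8])]
0.0715 [array([317.3, 382.4]), array([345.4, 381.6])]
now [0.457  0.2896 0.2551] 88.41 t 2.0
->  0.3994 -0.236 0.1 82.7 rows 13
    [-0.0405, -0.0033, 0.0119, 0.0049]
    [-0.0406, -0.003, 0.0119, 0.0049]
    [-0.0406, -0.0027, 0.0119, 0.0049]
    [-0.0406, -0.0024, 0.0119, 0.0049]
    [-0.0406, -0.0021, 0.0119, 0.0049]
    [-0.0406, -0.0017, 0.0119, 0.0049]
    [-0.0406, -0.0014, 0.0119, 0.0049]
    [-0.0407, -0.0011, 0.0119, 0.0049]
    [-0.0407, -0.0008, 0.0119, 0.0049]
    [-0.0407, -0.0005, 0.0119, 0.0049]
    [-0.0407, -0.0002, 0.0119, 0.0049]
    [-0.0407, 0.0001, 0.0119, 0.0049]
    [-0.0407, 0.0004, 0.0119, 0.0049]
```

View pics/w1.png

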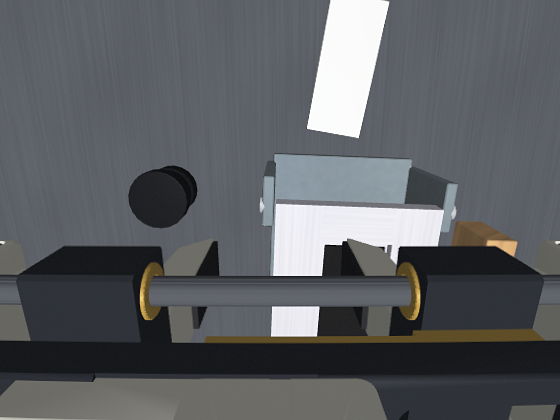

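The wrist camera looks towards the tool's +x (world +y). The lens is at (165,195), the bed at (355,270) and the opal plate at (350,70). I'll stand off on the -y side to look at the riser.

Request:
{"method": "move_arm", "body": {"motion": [{"tx":-0.045,"ty":0.006},{"tx":-0.045,"ty":0.006},{"tx":-0.045,"ty":0.006},{"tx":-0.045,"ty":0.006},{"tx":-0.045,"ty":0.006},{"tx":-0.045,"ty":0.006},{"tx":-0.045,"ty":0.006,"tz":0.03},{"tx":-0.045,"ty":0.006,"tz":0.03},{"tx":-0.045,"ty":0.006,"tz":0.03},{"tx":0},{"tx":0}]}}

```text
invalid input
```

```bash
python3 - <<'E'
from plan import *
np.set_printoptions(suppress=True,precision=4)
s=st(); print(az(s)); c=arm.calibration('wrist'); save('wrist','w2.png'); 
import pickle; pickle.dump(c,open('w2.pkl','wb'))
for h in (.0,.0555,.0635,.0715): print(h,[proj('wrist',(.517+dx,.0305,h),c).round(1) for dx in(-.018,.018)])
plan((.3994,-.236,.1,82.7))
E
```

```text
2.0 [0.457  0.2896 0.2551] [2.249 2.187 0.003] [ 5.2 -5.1  0.7] 0.699 0.0
88.40621629926557
0.0 [array([311.9, 344.8]), array([336.1, 344.1])]
0.0555 [array([316., 373.]), array([343.1, 372.2])]
0.0635 [array([316.6, 377.6]), array([344.2, 376.8])]
0.0715 [array([317.3, 382.4]), array([345.4, 381.6])]
now [0.455  0.2923 0.2547] 88.95 t 2.0
->  0.3994 -0.236 0.1 82.7 rows 13
    [-0.0407, -0.0035, 0.0119, 0.0053]
    [-0.0407, -0.0032, 0.0119, 0.0053]
    [-0.0408, -0.0028, 0.0119, 0.0053]
    [-0.0408, -0.0025, 0.0119, 0.0053]
    [-0.0408, -0.0022, 0.0119, 0.0053]
    [-0.0408, -0.0018, 0.0119, 0.0053]
    [-0.0408, -0.0015, 0.0119, 0.0053]
    [-0.0408, -0.0011, 0.0119, 0.0053]
    [-0.0409, -0.0008, 0.0119, 0.0053]
    [-0.0409, -0.0004, 0.0119, 0.0053]
    [-0.0409, -0.0001, 0.0119, 0.0053]
    [-0.0409, 0.0002, 0.0119, 0.0053]
    [-0.0409, 0.0006, 0.0119, 0.0053]
```

View pics/w2.png

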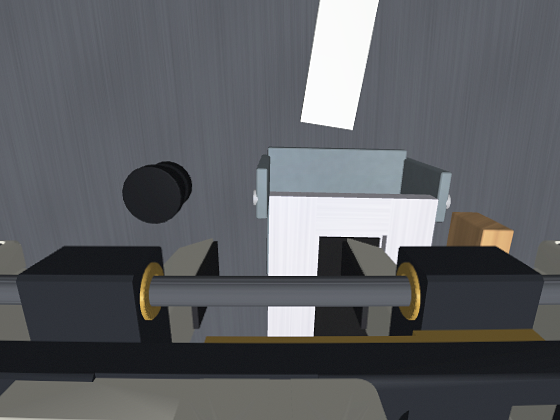

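The view is the same because the call was refused: every row probably needs all four numbers. I'll send the full form.

Request:
{"method": "move_arm", "body": {"motion": [{"tx":-0.045,"ty":0.006,"tz":0,"twist":0},{"tx":-0.045,"ty":0.006,"tz":0,"twist":0},{"tx":-0.045,"ty":0.006,"tz":0,"twist":0},{"tx":-0.045,"ty":0.006,"tz":0,"twist":0},{"tx":-0.045,"ty":0.006,"tz":0,"twist":0},{"tx":-0.045,"ty":0.006,"tz":0,"twist":0},{"tx":-0.045,"ty":0.006,"tz":0.03,"twist":0},{"tx":-0.045,"ty":0.006,"tz":0.03,"twist":0},{"tx":-0.045,"ty":0.006,"tz":0.03,"twist":0},{"tx":0,"ty":0,"tz":0,"twist":0},{"tx":0,"ty":0,"tz":0,"twist":0}]}}

```text
clock: 3.15
position: [0.5008, -0.0968, 0.1705]
ee_rot: [-2.228, -2.214, 0.002]
force: [0.1, 0.5, -0.4]
width: 0.702
gripper_force: 0.0
```

```bash
python3 - <<'E'
from plan import *
np.set_printoptions(suppress=True,precision=4)
s=st(); print(az(s)); c=arm.calibration('wrist'); save('wrist','w3.png'); 
import pickle; pickle.dump(c,open('w3.pkl','wb'))
for h in (.0,.0555,.0635,.0715): print(h,[proj('wrist',(.517+dx,.0305,h),c).round(1) for dx in(-.018,.018)])
plan((.3994,-.236,.1,82.7))
E
```

```text
3.15 [ 0.5008 -0.0968  0.1705] [-2.228 -2.214  0.002] [ 0.1  0.5 -0.4] 0.702 0.0
89.63238093259696
0.0 [array([277.2,  52.9]), array([316.4,  52.7])]
0.0555 [array([276.6,  39.9]), array([324.2,  39.7])]
0.0635 [array([276.5,  37.6]), array([325.7,  37.3])]
0.0715 [array([276.4,  35.1]), array([327.2,  34.8])]
now [ 0.5013 -0.0954  0.171 ] 89.76 t 3.2
->  0.3994 -0.236 0.1 82.7 rows 5
    [-0.0282, -0.0203, 0.0142, 0.0157]
    [-0.0287, -0.0196, 0.0142, 0.0157]
    [-0.0292, -0.0189, 0.0142, 0.0157]
    [-0.0296, -0.0181, 0.0142, 0.0157]
    [-0.0301, -0.0174, 0.0142, 0.0157]
```

View pics/w3.png

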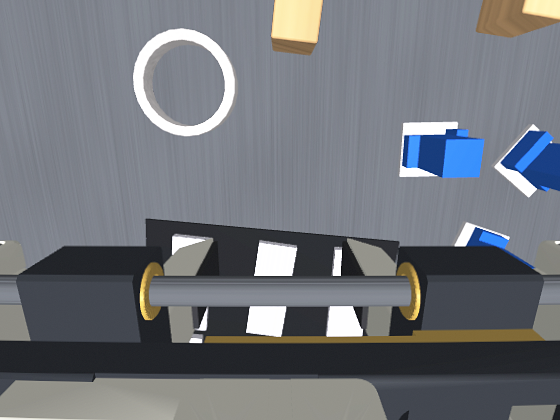

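The riser's front top edge at (272,39)-(317,44) is 45 px wide, which fits the 55.5 mm riser and so four spacers. Contact will confirm it. The model nearest the base is at (440,150) and the tape at (185,82). Next, the first spacer.

Request:
{"method": "move_arm", "body": {"motion": [{"tx":-0.028,"ty":-0.02,"tz":0.014,"twist":0.016},{"tx":-0.029,"ty":-0.02,"tz":0.014,"twist":0.016},{"tx":-0.029,"ty":-0.019,"tz":0.014,"twist":0.016},{"tx":-0.03,"ty":-0.018,"tz":0.014,"twist":0.016},{"tx":-0.03,"ty":-0.017,"tz":0.014,"twist":0.014},{"tx":0,"ty":0,"tz":0.03,"twist":0},{"tx":0,"ty":0,"tz":0.03,"twist":0},{"tx":0,"ty":0,"tz":0.01,"twist":0},{"tx":0,"ty":0,"tz":0,"twist":0},{"tx":0,"ty":0,"tz":0,"twist":0}]}}

```text
clock: 4.2
position: [0.4004, -0.2363, 0.032]
ee_rot: [2.355, 2.077, 0.002]
force: [-0.8, 0.4, -0.2]
width: 0.699
gripper_force: 0.0
```

```bash
python3 - <<'E'
from plan import *
plan((.3993,-.2357,.006,82.7))
E
```

```text
now [ 0.4004 -0.2363  0.032 ] 82.82 t 4.2
->  0.3993 -0.2357 0.006 82.7 rows 1
   x1 [0.0005, -0.0012, 0.026, 0.0014]
```

Request:
{"method": "move_arm", "body": {"motion": [{"tx":0,"ty":-0.001,"tz":0.02,"twist":0},{"tx":0,"ty":0,"tz":0.007,"twist":0},{"tx":0,"ty":0,"tz":0,"twist":0}]}}

```text
clock: 4.5
position: [0.3986, -0.2363, 0.0043]
ee_rot: [-2.357, -2.077, -0.0]
force: [-0.2, 0.3, -0.2]
width: 0.701
gripper_force: 0.0
```

Request:
{"method": "move_arm", "body": {"motion": [{"tx":0,"ty":0,"tz":0,"twist":0},{"tx":0,"ty":0,"tz":0,"twist":0},{"tx":0,"ty":0,"tz":0,"twist":0},{"tx":0,"ty":0,"tz":0,"twist":0},{"tx":0,"ty":0,"tz":0,"twist":0},{"tx":0,"ty":0,"tz":0,"twist":0}], "gripper": 1, "squeeze": 30}}

```text
clock: 5.1
position: [0.3986, -0.2367, 0.0044]
ee_rot: [2.358, 2.076, 0.001]
force: [-0.5, 0.6, 6.4]
width: 0.431
gripper_force: 30.0
```

```bash
python3 - <<'E'
from plan import *
st()
plan((.40,-.235,.14,82.7),(.515,-.03,.14,87),(.515,-.03,.075,87))
E
```

```text
5.1 [ 0.3986 -0.2367  0.0044] [2.358e+00 2.076e+00 1.000e-03] [-0.5  0.6  6.4] 0.431 29.986901879310608
now [ 0.3986 -0.2367  0.0044] 82.72 t 5.1
->  0.4 -0.235 0.14 82.7 rows 4
   x4 [0.0005, 0.0003, -0.0339, 0.0001]
->  0.515 -0.03 0.14 87 rows 6
    [0.0363, 0.0147, -0.0, -0.008]
    [0.0361, 0.0151, -0.0, -0.008]
    [0.0359, 0.0156, -0.0, -0.008]
    [0.0357, 0.016, -0.0, -0.008]
    [0.0355, 0.0165, -0.0, -0.008]
    [0.0353, 0.0169, -0.0, -0.008]
->  0.515 -0.03 0.075 87 rows 2
   x2 [0.0, 0.0, 0.0325, 0.0]
```

Request:
{"method": "move_arm", "body": {"motion": [{"tx":0,"ty":0,"tz":-0.03,"twist":0},{"tx":0,"ty":0,"tz":-0.035,"twist":0},{"tx":0,"ty":0,"tz":-0.035,"twist":0},{"tx":0.035,"ty":0.015,"tz":0,"twist":-0.008},{"tx":0.035,"ty":0.015,"tz":0,"twist":-0.008},{"tx":0.035,"ty":0.016,"tz":0,"twist":-0.008},{"tx":0.035,"ty":0.016,"tz":0,"twist":-0.008},{"tx":0.035,"ty":0.016,"tz":0,"twist":-0.008},{"tx":0.025,"ty":0.016,"tz":0,"twist":-0.008},{"tx":0,"ty":0,"tz":0.02,"twist":0},{"tx":0,"ty":0,"tz":0,"twist":0}]}}

```text
clock: 6.2
position: [0.51, -0.0455, 0.0823]
ee_rot: [-2.274, -2.164, 0.004]
force: [-0.3, 0.1, -0.4]
width: 0.427
gripper_force: 30.0
```

```bash
python3 - <<'E'
from plan import *
st(); save('wrist','w4.png'); c=arm.calibration('wrist')
import pickle; pickle.dump(c,open('w4.pkl','wb'))
plan((.511,-.04,.064,87),(.5146,.0255,.064,87))
E
```

```text
6.2 [ 0.51   -0.0455  0.0823] [-2.274 -2.164  0.004] [-0.3  0.1 -0.4] 0.427 29.99958336353302
now [ 0.51   -0.0466  0.0833] 87.05 t 6.2
->  0.511 -0.04 0.064 87 rows 1
   x1 [0.0066, 0.0007, 0.0193, 0.0006]
->  0.5146 0.0255 0.064 87 rows 2
   x2 [0.0328, 0.0001, -0.0, 0.0]
```

View pics/w4.png

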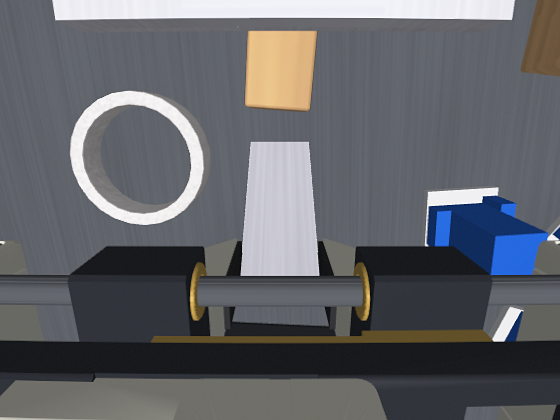

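```bash
python3 - <<'E'
from plan import *
import pickle; c=pickle.load(open('w4.pkl','rb'))
for h in (.0555,.0635,.0715):
  a,b,e,f=[at('wrist',p,h,c) for p in((246,106.5),(311,110),(249,29),(317,29))]
  print(h,'w front',np.linalg.norm((b-a)[:2]),'w back',np.linalg.norm((f-e)[:2]),a,b,'az',np.degrees(np.arctan2(*(((e+f)/2-(a+b)/2)[[1,0]]))))
a,b=[at('wrist',p,.114,c) for p in((52,19),(515,19))]; print('edge',a,b,np.linalg.norm(b-a))
a,b=[at('wrist',p,.011+.0823-.005,c) for p in((251,142),(309,142))]; print('plate lead',a,b,np.linalg.norm(b-a))
E
```

```text
0.0555 w front 0.035096568691609965 w back 0.034666068102528834 [0.49554399 0.03122487 0.0555    ] [0.53045593 0.02762959 0.0555    ] az 83.7136978664908
0.0635 w front 0.03357485308728199 w back 0.03316301812531202 [0.49634102 0.03103163 0.0635    ] [0.52973924 0.02759224 0.0635    ] az 83.71369786649082
0.0715 w front 0.0320531374829539 w back 0.031659968148095095 [0.49713804 0.03083839 0.0715    ] [0.52902255 0.02755488 0.0715    ] az 83.71369786649068
edge [0.43559249 0.0631827  0.114     ] [0.59738909 0.0549148  0.114     ] 0.1620077096019497
plate lead [0.49989059 0.01482559 0.0883    ] [0.52624302 0.01349453 0.0883    ] 0.026386026217341766
```

The plate has pitched nose-down in the grip: its leading edge at row 142 is only 58 px wide, so it sits far lower. The 55.5 mm riser is confirmed, so four plates. I'll lay this plate flat on the free table here and grip it again at its centre of mass.

Request:
{"method": "move_arm", "body": {"motion": [{"tx":-0.045,"ty":-0.002,"tz":0,"twist":0},{"tx":0,"ty":0,"tz":0.02,"twist":0},{"tx":0,"ty":0,"tz":0.02,"twist":0},{"tx":0,"ty":0,"tz":0.015,"twist":0},{"tx":0,"ty":0,"tz":0.01,"twist":0},{"tx":0,"ty":0,"tz":0.008,"twist":0},{"tx":0,"ty":0,"tz":0.005,"twist":0},{"tx":0,"ty":0,"tz":0,"twist":0}], "squeeze": 8}}

```text
clock: 7.05
position: [0.5068, -0.0914, 0.0059]
ee_rot: [-2.278, -2.163, 0.0]
force: [-0.8, 0.5, 0.6]
width: 0.437
gripper_force: 8.0
```

```bash
python3 - <<'E'
from plan import *
st()
E
```

```text
7.05 [ 0.5068 -0.0914  0.0059] [-2.278 -2.163  0.   ] [-0.8  0.5  0.6] 0.437 8.00020918250084
```

Request:
{"method": "move_arm", "body": {"motion": [{"tx":0,"ty":0,"tz":0,"twist":0},{"tx":0,"ty":0,"tz":0,"twist":0},{"tx":0,"ty":0,"tz":0,"twist":0},{"tx":0,"ty":0,"tz":-0.03,"twist":0},{"tx":-0.03,"ty":0,"tz":-0.04,"twist":0},{"tx":-0.045,"ty":0,"tz":-0.02,"twist":0},{"tx":0,"ty":0,"tz":0,"twist":0},{"tx":0,"ty":0,"tz":0,"twist":0}], "gripper": -0.4, "squeeze": 45}}

```text
clock: 7.85
position: [0.5032, -0.1674, 0.0968]
ee_rot: [2.28, 2.16, 0.002]
force: [-0.6, 0.9, -0.6]
width: 0.706
gripper_force: 0.0
```

```bash
python3 - <<'E'
from plan import *
from rects import rects
np.set_printoptions(suppress=True,precision=4)
st(); c=arm.calibration('wrist'); im=arm.get_image('wrist'); cv2.imwrite('pics/w5.png',im[:,:,::-1])
for r in rects('wrist',im.min(2)>130,.008,800,cal=c): print(*[np.round(x,1) for x in r])
E
```

```text
7.85 [ 0.5032 -0.1674  0.0968] [2.28  2.16  0.002] [-0.6  0.9 -0.6] 0.706 0.0
576.8 -188.8 54.4 40.4 87.2 [376.8 224.4]
492.5 -189.5 69.3 40.1 81.0 [267.5 235.5]
643.5 -58.3 52.1 52.1 0.8 [459.3  53.5]
507.4 -71.7 101.7 40.0 87.0 [278.3  75. ]
408.9 -26.9 82.4 24.2 176.2 [129.   19.3]
```

View pics/w5.png

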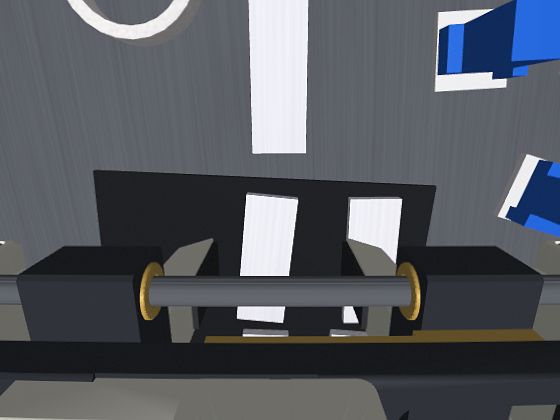

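The plate lies flat and straight at (279,75), with its near end at y=-0.1225, so its centre is about (0.5076, -0.0676). I'll grip it there.

```bash
python3 - <<'E'
from plan import *
plan((.5076,-.0686,.04,87),(.5076,-.0686,.003,87))
E
```

```text
now [ 0.503  -0.1659  0.096 ] 87.02 t 7.9
->  0.5076 -0.0686 0.04 87 rows 3
   x3 [0.0325, -0.0001, 0.0187, 0.0001]
->  0.5076 -0.0686 0.003 87 rows 1
   x1 [0.0, 0.0, 0.037, 0.0]
```

Request:
{"method": "move_arm", "body": {"motion": [{"tx":0.033,"ty":0,"tz":0.018,"twist":0},{"tx":0.033,"ty":0,"tz":0.018,"twist":0},{"tx":0.033,"ty":0,"tz":0.018,"twist":0},{"tx":0,"ty":0,"tz":0.03,"twist":0},{"tx":0,"ty":0,"tz":0.009,"twist":0},{"tx":0,"ty":0,"tz":0,"twist":0}]}}

```text
clock: 8.5
position: [0.5068, -0.0661, 0.0018]
ee_rot: [-2.274, -2.163, 0.003]
force: [0.6, 0.3, -0.7]
width: 0.701
gripper_force: 0.0
```

Request:
{"method": "move_arm", "body": {"motion": [{"tx":0,"ty":0,"tz":0,"twist":0},{"tx":0,"ty":0,"tz":0,"twist":0},{"tx":0,"ty":0,"tz":0,"twist":0},{"tx":0,"ty":0,"tz":0,"twist":0},{"tx":0,"ty":0,"tz":0,"twist":0}], "gripper": 1}}

```text
clock: 9.0
position: [0.5084, -0.0677, 0.0034]
ee_rot: [2.278, 2.163, 0.001]
force: [-1.3, -1.0, 3.3]
width: 0.428
gripper_force: 45.0
```

```bash
python3 - <<'E'
from plan import *
st()
plan((.508,-.069,.064,87),(.515,.041,.064,86.5))
E
```

```text
9.0 [ 0.5084 -0.0677  0.0034] [2.278e+00 2.163e+00 1.000e-03] [-1.3 -1.   3.3] 0.428 45.00069558620453
now [ 0.5084 -0.0677  0.0034] 87.02 t 9.0
->  0.508 -0.069 0.064 87 rows 2
   x2 [-0.0006, -0.0001, -0.0303, 0.0001]
->  0.515 0.041 0.064 86.5 rows 3
   x3 [0.0367, 0.0004, -0.0, 0.0019]
```

Request:
{"method": "move_arm", "body": {"motion": [{"tx":0,"ty":0,"tz":-0.03,"twist":0},{"tx":0,"ty":0,"tz":-0.032,"twist":0},{"tx":0,"ty":0,"tz":0,"twist":0},{"tx":0,"ty":0,"tz":0,"twist":0}]}}

```text
clock: 9.4
position: [0.5086, -0.0672, 0.0654]
ee_rot: [2.277, 2.163, 0.002]
force: [0.1, -0.1, -1.0]
width: 0.424
gripper_force: 45.0
```

```bash
cat > chk.py <<'E'
from plan import *
from rects import rects
np.set_printoptions(suppress=True,precision=4)
def chk(fn):
    s=st(); c=arm.calibration('wrist'); im=arm.get_image('wrist'); cv2.imwrite('pics/'+fn,im[:,:,::-1])
    z=s['position'][2]-.002+.008
    # leading edge of held plate: scan central columns upward from row 235
    m=(im.min(2)>115)&(im.max(2).astype(int)-im.min(2)<35)
    n,l,stt,_=cv2.connectedComponentsWithStats(m.astype(np.uint8))
    for i in range(1,n):
        x,y,w,h,a=stt[i]
        if a>600 and x<280<x+w and y+h>220:
            for r in (y+3,(y+235)//2,235):
                cols=np.where(l[r]==i)[0]
                if len(cols):
                    p,q=at('wrist',(cols[0]-.5,r),z,c),at('wrist',(cols[-1]+.5,r),z,c)
                    print('row',r,cols[0],cols[-1],'width@z',round(1000*np.linalg.norm(p-q),1),'mid',((p+q)/2).round(4))
E
python3 - <<'E'
from chk import *
chk('w6.png'); plan((.514,.041,.066,86.5))
E
```

```text
9.4 [ 0.5086 -0.0672  0.0654] [2.277 2.163 0.002] [ 0.1 -0.1 -1. ] 0.424 44.999772906303406
row 157 237 322 width@z 39.4 mid [ 0.5111 -0.0131  0.0714]
row 194 238 321 width@z 39.6 mid [ 0.5102 -0.0305  0.0714]
row 235 240 319 width@z 39.1 mid [ 0.5092 -0.0511  0.0714]
row 309 242 316 width@z 39.3 mid [ 0.5068 -0.0923  0.0714]
now [ 0.5079 -0.067   0.0647] 87.07 t 9.4
->  0.514 0.041 0.066 86.5 rows 3
   x3 [0.0361, 0.0002, -0.0004, 0.0021]
```

The plate is level, 39.4 mm wide along its whole length. I'll slide it in.

Request:
{"method": "move_arm", "body": {"motion": [{"tx":0.036,"ty":0,"tz":0,"twist":0.002},{"tx":0.036,"ty":0,"tz":0,"twist":0.002},{"tx":0.036,"ty":0,"tz":0,"twist":0.002},{"tx":0,"ty":0,"tz":0.004,"twist":0},{"tx":0,"ty":0,"tz":0.001,"twist":0},{"tx":0,"ty":0,"tz":0.001,"twist":0},{"tx":0,"ty":0,"tz":0,"twist":0},{"tx":0,"ty":0,"tz":0,"twist":0}]}}

```text
clock: 10.25
position: [0.5139, 0.0384, 0.0589]
ee_rot: [2.291, 2.149, -0.001]
force: [-0.1, -0.1, 0.1]
width: 0.423
gripper_force: 45.0
```

```bash
python3 - <<'E'
from plan import *
for _ in range(3): st(); arm.get_image('top')
E
```

```text
10.25 [0.5139 0.0384 0.0589] [ 2.291e+00  2.149e+00 -1.000e-03] [-0.1 -0.1  0.1] 0.423 44.99990522861481
10.3 [0.5139 0.0385 0.0589] [ 2.291e+00  2.149e+00 -1.000e-03] [-0.3  0.1 -0.4] 0.425 44.999619126319885
10.35 [0.5139 0.0387 0.0589] [ 2.29e+00  2.15e+00 -1.00e-03] [-0.8  0.  -1.6] 0.424 44.99958693981171
```

Request:
{"method": "move_arm", "body": {"motion": [{"tx":0.001,"ty":0,"tz":0.001,"twist":0},{"tx":0.001,"ty":0,"tz":0,"twist":0},{"tx":0,"ty":0,"tz":0.0005,"twist":0},{"tx":0,"ty":0,"tz":0,"twist":0}]}}

```text
clock: 10.8
position: [0.5142, 0.0395, 0.0587]
ee_rot: [2.29, 2.148, -0.001]
force: [-6.4, -7.5, 21.7]
width: 0.423
gripper_force: 45.0
```

Request:
{"method": "move_arm", "body": {"motion": [{"tx":0,"ty":0,"tz":-0.001,"twist":0},{"tx":0,"ty":0,"tz":0,"twist":0},{"tx":0,"ty":0,"tz":0,"twist":0},{"tx":0,"ty":0,"tz":-0.03,"twist":0},{"tx":-0.04,"ty":0,"tz":-0.04,"twist":0},{"tx":-0.045,"ty":0,"tz":0,"twist":0},{"tx":-0.045,"ty":0,"tz":0,"twist":0},{"tx":0,"ty":0,"tz":0,"twist":0},{"tx":0,"ty":0,"tz":0,"twist":0}], "gripper": -0.4}}

```text
clock: 11.7
position: [0.5064, -0.0837, 0.1238]
ee_rot: [-2.291, -2.149, 0.0]
force: [0.1, 1.1, -0.7]
width: 0.699
gripper_force: 0.0
```

```bash
python3 - <<'E'
from plan import *
st(); c=arm.calibration('wrist'); im=arm.get_image('wrist'); cv2.imwrite('pics/w7.png',im[:,:,::-1])
for z in (.0635,):
  print([proj('wrist',(x,y,z),c).round(1) for x,y in((.494,-.014),(.534,-.014),(.494,.05),(.534,.05))])
plan((.4914,-.2097,.06,81.6))
E
```

```text
11.7 [ 0.5064 -0.0837  0.1238] [-2.291 -2.149  0.   ] [ 0.1  1.1 -0.7] 0.699 0.0
[array([253.8, 120.9]), array([316.2, 116.9]), array([244.9,  10.3]), array([312.4,   5.6])]
now [ 0.5065 -0.0822  0.1236] 86.49 t 11.8
->  0.4914 -0.2097 0.06 81.6 rows 4
    [-0.032, -0.0018, 0.0159, 0.0136]
    [-0.0321, -0.0011, 0.0159, 0.0136]
    [-0.0321, -0.0004, 0.0159, 0.0136]
    [-0.0321, 0.0002, 0.0159, 0.0136]
```

View pics/w7.png

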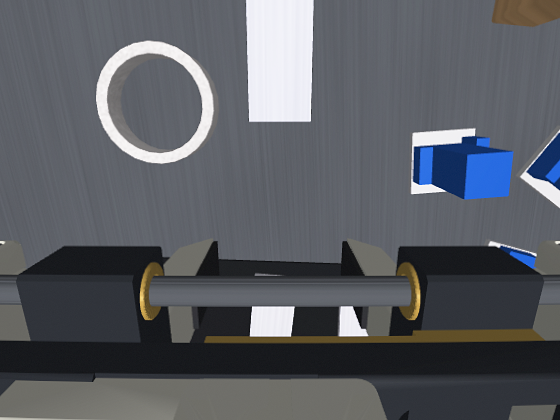

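Plate 1 lies flat on the riser, with its near end at (249-311,122) and its centre about 29 mm out from the foot. Next, plate 2.

Request:
{"method": "move_arm", "body": {"motion": [{"tx":-0.032,"ty":-0.001,"tz":0.01,"twist":0.0136},{"tx":-0.032,"ty":-0.001,"tz":0.015,"twist":0.0136},{"tx":-0.032,"ty":0,"tz":0.019,"twist":0.0136},{"tx":-0.032,"ty":0,"tz":0.02,"twist":0.0136},{"tx":0,"ty":0,"tz":0.03,"twist":0},{"tx":0,"ty":0,"tz":0.015,"twist":0},{"tx":0,"ty":0,"tz":0,"twist":0},{"tx":0,"ty":0,"tz":0,"twist":0}]}}

```text
clock: 12.55
position: [0.4931, -0.2087, 0.0148]
ee_rot: [-2.375, -2.055, 0.0]
force: [0.1, -0.5, -0.4]
width: 0.697
gripper_force: 0.0
```

```bash
python3 - <<'E'
from plan import *
plan((.4918,-.2097,.005,81.4))
E
```

```text
now [ 0.4931 -0.2087  0.0148] 81.72 t 12.6
->  0.4918 -0.2097 0.005 81.4 rows 1
   x1 [-0.0012, -0.0011, 0.0098, 0.0036]
```

Request:
{"method": "move_arm", "body": {"motion": [{"tx":-0.001,"ty":-0.001,"tz":0.0095,"twist":0.003},{"tx":0,"ty":0,"tz":0,"twist":0},{"tx":0,"ty":0,"tz":0,"twist":0}]}}

```text
clock: 12.85
position: [0.4917, -0.2106, 0.0056]
ee_rot: [2.382, 2.048, 0.0]
force: [-0.3, -0.0, 0.7]
width: 0.697
gripper_force: 0.0
```

Request:
{"method": "move_arm", "body": {"motion": [{"tx":0,"ty":0,"tz":0,"twist":0},{"tx":0,"ty":0,"tz":0,"twist":0},{"tx":0,"ty":0,"tz":0,"twist":0},{"tx":0,"ty":0,"tz":0,"twist":0},{"tx":0,"ty":0,"tz":0,"twist":0},{"tx":0,"ty":0,"tz":-0.03,"twist":0},{"tx":0,"ty":0,"tz":-0.04,"twist":0},{"tx":0,"ty":0,"tz":0,"twist":0},{"tx":0,"ty":0,"tz":0,"twist":0}], "gripper": 1}}

```text
clock: 13.75
position: [0.4922, -0.2107, 0.0759]
ee_rot: [2.381, 2.047, 0.002]
force: [-0.9, -0.0, -0.3]
width: 0.424
gripper_force: 45.0
```

```bash
python3 - <<'E'
from chk import *
chk('w8.png'); plan((.509,-.05,.0725,86.5))
E
```

```text
13.75 [ 0.4922 -0.2107  0.0759] [2.381 2.047 0.002] [-0.9 -0.  -0.3] 0.424 44.99978005886078
row 154 237 322 width@z 39.3 mid [ 0.5002 -0.1559  0.0819]
row 193 238 321 width@z 39.6 mid [ 0.4974 -0.1739  0.0819]
row 235 240 319 width@z 39.1 mid [ 0.4943 -0.1948  0.0819]
row 309 242 316 width@z 39.3 mid [ 0.4878 -0.2356  0.0819]
now [ 0.4914 -0.2104  0.075 ] 81.37 t 13.8
->  0.509 -0.05 0.0725 86.5 rows 4
    [0.0403, -0.0017, 0.0006, -0.0143]
    [0.0403, -0.0008, 0.0006, -0.0143]
    [0.0403, 0.0001, 0.0006, -0.0143]
    [0.0403, 0.001, 0.0006, -0.0143]
```

Request:
{"method": "move_arm", "body": {"motion": [{"tx":0.04,"ty":-0.002,"tz":0.0006,"twist":-0.0143},{"tx":0.04,"ty":-0.001,"tz":0.0006,"twist":-0.0143},{"tx":0.04,"ty":0,"tz":0.0006,"twist":-0.0143},{"tx":0.04,"ty":0.001,"tz":0.0006,"twist":-0.0143},{"tx":0.045,"ty":0,"tz":0,"twist":0},{"tx":0.044,"ty":0,"tz":0,"twist":0},{"tx":0,"ty":0,"tz":0,"twist":0},{"tx":0,"ty":0,"tz":0.004,"twist":0},{"tx":0,"ty":0,"tz":0,"twist":0},{"tx":0,"ty":0,"tz":0,"twist":0}]}}

```text
clock: 14.8
position: [0.5133, 0.0354, 0.0685]
ee_rot: [-2.291, -2.149, 0.002]
force: [0.4, -0.0, -0.3]
width: 0.426
gripper_force: 45.0
```

```bash
python3 - <<'E'
from plan import *
st(); plan((.5145,.040,.0665,86.5))
E
```

```text
14.8 [0.5133 0.0354 0.0685] [-2.291e+00 -2.149e+00  2.000e-03] [ 0.4 -0.  -0.3] 0.426 44.999712109565735
now [0.5133 0.0354 0.0685] 86.33 t 14.8
->  0.5145 0.04 0.0665 86.5 rows 1
   x1 [0.0047, 0.0009, 0.002, -0.0019]
```

Request:
{"method": "move_arm", "body": {"motion": [{"tx":0.004,"ty":0.001,"tz":0.001,"twist":0},{"tx":0,"ty":0,"tz":0.001,"twist":0},{"tx":0,"ty":0,"tz":0,"twist":0},{"tx":0,"ty":0,"tz":0.0005,"twist":0},{"tx":0,"ty":0,"tz":0,"twist":0}]}}

```text
clock: 15.3
position: [0.515, 0.0411, 0.0665]
ee_rot: [-2.289, -2.152, -0.0]
force: [0.5, -0.6, -0.5]
width: 0.425
gripper_force: 45.0
```

Request:
{"method": "move_arm", "body": {"motion": [{"tx":0,"ty":0,"tz":0.0005,"twist":0},{"tx":0,"ty":0,"tz":0,"twist":0},{"tx":0,"ty":0,"tz":0.0005,"twist":0},{"tx":0,"ty":0,"tz":0,"twist":0}]}}

```text
clock: 15.7
position: [0.5151, 0.0411, 0.0659]
ee_rot: [-2.288, -2.152, -0.001]
force: [-1.9, 0.4, 7.2]
width: 0.427
gripper_force: 45.0
```

Request:
{"method": "move_arm", "body": {"motion": [{"tx":0,"ty":0,"tz":-0.0005,"twist":0},{"tx":0,"ty":0,"tz":0,"twist":0},{"tx":0,"ty":0,"tz":0,"twist":0},{"tx":0,"ty":0,"tz":-0.03,"twist":0},{"tx":-0.04,"ty":0.01,"tz":-0.03,"twist":0},{"tx":-0.045,"ty":0.015,"tz":0,"twist":0},{"tx":-0.045,"ty":0.015,"tz":0,"twist":0},{"tx":-0.045,"ty":0.015,"tz":0.02,"twist":0},{"tx":-0.045,"ty":0.015,"tz":0.03,"twist":0},{"tx":-0.035,"ty":0.006,"tz":0.03,"twist":0},{"tx":0,"ty":0,"tz":0,"twist":0},{"tx":0,"ty":0,"tz":0,"twist":0}], "gripper": -0.4}}

```text
clock: 16.9
position: [0.5725, -0.212, 0.0482]
ee_rot: [-2.29, -2.148, 0.002]
force: [0.8, 0.8, -0.3]
width: 0.701
gripper_force: 0.0
```

```bash
python3 - <<'E'
from plan import *
from rects import rects
s=st(); plan((.576,-.2159,.005,87.8))
im=arm.get_image('top').astype(int)
for r in rects('top',im.min(2)>165,.0715,150,3000): print(*[np.round(x,1) for x in r])
cv2.imwrite('pics/t2.png',im[:,:,::-1])
E
```

```text
16.9 [ 0.5725 -0.212   0.0482] [-2.29  -2.148  0.002] [ 0.8  0.8 -0.3] 0.701 0.0
now [ 0.5725 -0.212   0.0482] 86.35 t 16.9
->  0.576 -0.2159 0.005 87.8 rows 1
   x1 [-0.0036, 0.0038, 0.0432, -0.0161]
91.6 -635.2 198.2 135.4 0.3 [539.2 384.3]
385.6 -330.4 45.0 35.6 87.6 [425.6 282.2]
421.2 2.3 84.5 80.6 74.6 [292.6 271.8]
525.3 399.2 142.4 61.1 79.7 [139.5 233.9]
570.0 -171.3 39.7 36.4 88.4 [358.2 210.5]
872.9 -326.7 280.8 28.1 95.6 [407.3  99.3][ WARN:0@0.483] global loadsave.cpp:1063 imwrite_ Unsupported depth image for selected encoder is fallbacked to CV_8U.
```

Request:
{"method": "move_arm", "body": {"motion": [{"tx":-0.004,"ty":0.004,"tz":0.03,"twist":-0.016},{"tx":0,"ty":0,"tz":0.013,"twist":0},{"tx":0,"ty":0,"tz":0,"twist":0},{"tx":0,"ty":0,"tz":0,"twist":0}]}}

```text
clock: 17.35
position: [0.5774, -0.2143, 0.0069]
ee_rot: [-2.26, -2.181, -0.0]
force: [0.5, 0.4, 0.4]
width: 0.702
gripper_force: 0.0
```

Request:
{"method": "move_arm", "body": {"motion": [{"tx":0,"ty":0,"tz":0,"twist":0},{"tx":0,"ty":0,"tz":0,"twist":0},{"tx":0,"ty":0,"tz":0,"twist":0},{"tx":0,"ty":0,"tz":0,"twist":0},{"tx":0,"ty":0,"tz":0,"twist":0},{"tx":0,"ty":0,"tz":-0.03,"twist":0},{"tx":0,"ty":0,"tz":-0.045,"twist":0},{"tx":0,"ty":0,"tz":0,"twist":0},{"tx":0,"ty":0,"tz":0,"twist":0}], "gripper": 1}}

```text
clock: 18.25
position: [0.5778, -0.2153, 0.0821]
ee_rot: [2.26, 2.18, 0.002]
force: [-0.7, 0.7, -0.8]
width: 0.426
gripper_force: 45.0
```

```bash
python3 - <<'E'
from chk import *
chk('w9.png'); plan((.509,-.05,.0800,86.5),(.5145,.040,.08,86.5))
E
```

```text
18.25 [ 0.5778 -0.2153  0.0821] [2.26  2.18  0.002] [-0.7  0.7 -0.8] 0.426 44.99471604824066
row 158 238 322 width@z 38.9 mid [ 0.5797 -0.1616  0.0881]
row 195 239 321 width@z 39.2 mid [ 0.5791 -0.1791  0.0881]
row 235 240 319 width@z 39.1 mid [ 0.5782 -0.1992  0.0881]
row 309 237 316 width@z 41.9 mid [ 0.5752 -0.2404  0.0881]
now [ 0.577  -0.2148  0.0809] 87.94 t 18.3
->  0.509 -0.05 0.08 86.5 rows 4
   x4 [0.0406, -0.0185, 0.0002, 0.004]
->  0.5145 0.04 0.08 86.5 rows 3
   x3 [0.0301, -0.0, -0.0, -0.0]
```

Request:
{"method": "move_arm", "body": {"motion": [{"tx":0.04,"ty":-0.0185,"tz":0,"twist":0.004},{"tx":0.04,"ty":-0.0185,"tz":0,"twist":0.004},{"tx":0.041,"ty":-0.0185,"tz":0,"twist":0.004},{"tx":0.041,"ty":-0.0185,"tz":0,"twist":0.004},{"tx":0,"ty":0,"tz":0.001,"twist":0},{"tx":0,"ty":0,"tz":0,"twist":0},{"tx":0,"ty":0,"tz":0,"twist":0}]}}

```text
clock: 19.0
position: [0.5106, -0.051, 0.0797]
ee_rot: [2.289, 2.151, -0.002]
force: [-0.4, -0.1, -1.0]
width: 0.422
gripper_force: 45.0
```

```bash
python3 - <<'E'
from chk import *
chk('w10.png'); plan((.5145,.040,.079,86.5))
E
```

```text
19.0 [ 0.5106 -0.051   0.0797] [ 2.289  2.151 -0.002] [-0.4 -0.1 -1. ] 0.422 44.99467313289642
row 15 233 320 width@z 36.3 mid [0.5161 0.0616 0.0857]
row 123 236 317 width@z 36.5 mid [0.5133 0.0182 0.0857]
row 235 240 319 width@z 39.1 mid [ 0.5114 -0.0349  0.0857]
row 309 242 316 width@z 39.3 mid [ 0.5086 -0.0762  0.0857]
now [ 0.5108 -0.0515  0.0799] 86.38 t 19.1
->  0.5145 0.04 0.079 86.5 rows 3
   x3 [0.0305, -0.0007, 0.0003, -0.0004]
```

Request:
{"method": "move_arm", "body": {"motion": [{"tx":0.0305,"ty":0,"tz":0,"twist":0},{"tx":0.0305,"ty":-0.001,"tz":0,"twist":0},{"tx":0.0305,"ty":-0.001,"tz":0,"twist":0},{"tx":0,"ty":0,"tz":0,"twist":0},{"tx":0,"ty":0,"tz":0.0025,"twist":0},{"tx":0,"ty":0,"tz":0.001,"twist":0},{"tx":0,"ty":0,"tz":0,"twist":0},{"tx":0,"ty":0,"tz":0,"twist":0}]}}

```text
clock: 19.85
position: [0.5143, 0.0403, 0.0767]
ee_rot: [2.291, 2.15, -0.0]
force: [-0.1, -0.9, -1.6]
width: 0.42
gripper_force: 45.0
```

Request:
{"method": "move_arm", "body": {"motion": [{"tx":0,"ty":0,"tz":0.001,"twist":0},{"tx":0,"ty":0,"tz":0,"twist":0},{"tx":0,"ty":0,"tz":0.0005,"twist":0},{"tx":0,"ty":0,"tz":0,"twist":0}]}}

```text
clock: 20.25
position: [0.5142, 0.0415, 0.0752]
ee_rot: [-2.288, -2.152, 0.0]
force: [0.3, -0.5, -1.1]
width: 0.426
gripper_force: 45.0
```

Request:
{"method": "move_arm", "body": {"motion": [{"tx":0,"ty":0,"tz":0.0005,"twist":0},{"tx":0,"ty":0,"tz":0,"twist":0},{"tx":0,"ty":0,"tz":0.0005,"twist":0},{"tx":0,"ty":0,"tz":0,"twist":0}]}}

```text
clock: 20.65
position: [0.5143, 0.0415, 0.0751]
ee_rot: [-2.288, -2.152, -0.001]
force: [-5.6, -1.0, 12.9]
width: 0.425
gripper_force: 45.0
```

Request:
{"method": "move_arm", "body": {"motion": [{"tx":0,"ty":0,"tz":-0.0005,"twist":0},{"tx":0,"ty":0,"tz":0,"twist":0},{"tx":0,"ty":0,"tz":0,"twist":0},{"tx":0,"ty":0,"tz":-0.03,"twist":0},{"tx":-0.04,"ty":0,"tz":-0.02,"twist":0},{"tx":-0.048,"ty":0,"tz":0,"twist":0},{"tx":-0.048,"ty":0,"tz":0,"twist":0},{"tx":-0.048,"ty":0,"tz":0,"twist":0.007},{"tx":-0.048,"ty":0,"tz":0,"twist":0.007},{"tx":-0.048,"ty":0,"tz":0,"twist":0.007},{"tx":-0.046,"ty":0,"tz":0.02,"twist":0.007},{"tx":-0.046,"ty":0,"tz":0.03,"twist":0}], "gripper": -0.4}}

```text
clock: 21.85
position: [0.4874, -0.3281, 0.0779]
ee_rot: [2.333, 2.099, 0.002]
force: [-0.2, -0.4, 1.0]
width: 0.699
gripper_force: 0.0
```

```bash
python3 - <<'E'
from plan import *
import warnings
from rects import rects
im=arm.get_image('top')
print(rects('top',im.min(2)>165,.011,150,900))
cv2.imwrite('pics/t3.png',cv2.resize(im[190:300,170:450,::-1],None,fx=2.8,fy=2.8,interpolation=cv2.INTER_CUBIC))
s=st(); plan((.481,-.3332,.03,84),(.481,-.3332,.006,84))
E
```

```text
[(388.9402770996094, -298.5843200683594, 62.22980880737305, 39.560813903808594, np.float32(83.1325), array([403.25  , 279.0156])), (419.7516784667969, 1.9384956359863281, 88.24723815917969, 87.7512435913086, np.float32(88.533646), array([292.5851, 271.9681])), (483.281494140625, -311.21978759765625, 66.92781066894531, 40.090858459472656, np.float32(84.06694), array([407.0417, 244.1528])), (558.5161743164062, -315.77764892578125, 64.3758544921875, 40.86573791503906, np.float32(81.58697), array([406.4789, 216.8592])), (898.0763549804688, -347.13958740234375, 296.88824462890625, 29.573625564575195, np.float32(95.637115), array([407.277,  99.338]))]
21.9 [ 0.4823 -0.3353  0.0739] [ 2.342  2.091 -0.009] [-2.  -6.  -0.5] 0.694 0.0
now [ 0.4823 -0.3353  0.0739] 83.5 t 21.9
->  0.481 -0.3332 0.03 84 rows 1
   x1 [0.0019, -0.0015, 0.0439, -0.0056]
->  0.481 -0.3332 0.006 84 rows 1
   x1 [0.0, 0.0, 0.024, 0.0]
```

View pics/t3.png

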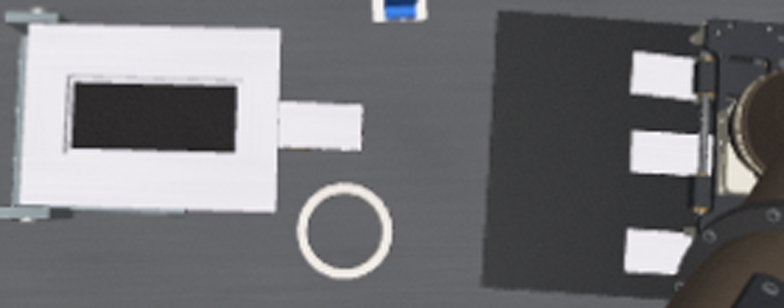

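The stack is neat, with its end at crop (320,127). Plate 4 next.

Request:
{"method": "move_arm", "body": {"motion": [{"tx":0.002,"ty":-0.001,"tz":0.04,"twist":-0.005},{"tx":0,"ty":0,"tz":0.02,"twist":0},{"tx":0,"ty":0,"tz":0,"twist":0},{"tx":0,"ty":0,"tz":0,"twist":0},{"tx":0,"ty":0,"tz":0,"twist":0}]}}

```text
clock: 22.4
position: [0.4869, -0.3236, 0.0188]
ee_rot: [2.325, 2.11, 0.001]
force: [0.1, -0.3, 0.6]
width: 0.7
gripper_force: 0.0
```

```bash
python3 - <<'E'
from plan import *
plan((.481,-.3332,.005,84))
E
```

```text
now [ 0.4869 -0.3236  0.0188] 84.43 t 22.4
->  0.481 -0.3332 0.005 84 rows 1
   x1 [-0.0102, -0.0049, 0.0138, 0.0048]
```

Request:
{"method": "move_arm", "body": {"motion": [{"tx":-0.01,"ty":-0.005,"tz":0,"twist":0.005},{"tx":0,"ty":0,"tz":0.0135,"twist":0},{"tx":0,"ty":0,"tz":0,"twist":0},{"tx":0,"ty":0,"tz":0,"twist":0},{"tx":0,"ty":0,"tz":0,"twist":0}]}}

```text
clock: 22.9
position: [0.4799, -0.332, 0.0037]
ee_rot: [-2.334, -2.101, -0.0]
force: [1.0, -0.4, -0.5]
width: 0.697
gripper_force: 0.0
```

Request:
{"method": "move_arm", "body": {"motion": [{"tx":0,"ty":0,"tz":0,"twist":0},{"tx":0,"ty":0,"tz":0,"twist":0},{"tx":0,"ty":0,"tz":0,"twist":0},{"tx":0,"ty":0,"tz":0,"twist":0},{"tx":0,"ty":0,"tz":0,"twist":0},{"tx":0,"ty":0,"tz":-0.03,"twist":0},{"tx":0,"ty":0,"tz":-0.045,"twist":0},{"tx":0,"ty":0,"tz":-0.015,"twist":0},{"tx":0,"ty":0,"tz":0,"twist":0},{"tx":0,"ty":0,"tz":0,"twist":0}], "gripper": 1}}

```text
clock: 23.9
position: [0.48, -0.332, 0.0934]
ee_rot: [-2.334, -2.102, -0.001]
force: [0.3, 0.6, -1.3]
width: 0.43
gripper_force: 45.0
```

```bash
python3 - <<'E'
from chk import *
chk('w11.png'); plan((.5085,-.05,.087,86.5))
E
```

```text
23.9 [ 0.48   -0.332   0.0934] [-2.334 -2.102 -0.001] [ 0.3  0.6 -1.3] 0.43 44.98313069343567
row 158 235 321 width@z 39.9 mid [ 0.4846 -0.2785  0.0994]
row 195 237 320 width@z 39.7 mid [ 0.483  -0.2959  0.0994]
row 235 239 319 width@z 39.6 mid [ 0.4812 -0.3159  0.0994]
row 309 242 317 width@z 39.8 mid [ 0.4771 -0.3571  0.0994]
now [ 0.4796 -0.3317  0.0928] 83.99 t 23.9
->  0.5085 -0.05 0.087 86.5 rows 7
   x7 [0.0405, -0.0001, 0.0008, -0.004]
```

Request:
{"method": "move_arm", "body": {"motion": [{"tx":0.0405,"ty":0,"tz":0,"twist":-0.004},{"tx":0.0405,"ty":0,"tz":0,"twist":-0.004},{"tx":0.0405,"ty":0,"tz":0,"twist":-0.004},{"tx":0.0405,"ty":0,"tz":0,"twist":-0.004},{"tx":0.0405,"ty":0,"tz":0,"twist":-0.004},{"tx":0.0405,"ty":0,"tz":0,"twist":-0.004},{"tx":0.0405,"ty":0,"tz":0,"twist":-0.004},{"tx":0.045,"ty":0,"tz":0,"twist":0},{"tx":0,"ty":0,"tz":0.005,"twist":0},{"tx":0,"ty":0,"tz":0,"twist":0},{"tx":0,"ty":0,"tz":0,"twist":0},{"tx":0,"ty":0,"tz":0,"twist":0}]}}

```text
clock: 25.15
position: [0.507, -0.007, 0.0888]
ee_rot: [2.291, 2.149, -0.001]
force: [-0.8, -0.9, -1.3]
width: 0.427
gripper_force: 45.0
```

```bash
python3 - <<'E'
from chk import *
chk('w12.png'); plan((.512,-.003,.083,86.5))
E
```

```text
25.15 [ 0.507  -0.007   0.0888] [ 2.291  2.149 -0.001] [-0.8 -0.9 -1.3] 0.427 44.98308062553406
row 3 72 512 width@z 182.5 mid [0.5195 0.1106 0.0948]
row 117 89 495 width@z 182.2 mid [0.517  0.0648 0.0948]
row 235 239 323 width@z 41.5 mid [0.5085 0.0091 0.0948]
row 309 242 317 width@z 39.8 mid [ 0.5052 -0.0322  0.0948]
now [ 0.5071 -0.0069  0.0889] 86.33 t 25.2
->  0.512 -0.003 0.083 86.5 rows 1
   x1 [0.0042, 0.0046, 0.0059, -0.0019]
```

Request:
{"method": "move_arm", "body": {"motion": [{"tx":0,"ty":0.0045,"tz":0,"twist":0},{"tx":0,"ty":0,"tz":0.004,"twist":0},{"tx":0,"ty":0,"tz":0,"twist":0},{"tx":0,"ty":0,"tz":0.001,"twist":0},{"tx":0,"ty":0,"tz":0,"twist":0},{"tx":0,"ty":0,"tz":0,"twist":0}]}}

```text
clock: 25.8
position: [0.5117, -0.0054, 0.084]
ee_rot: [-2.288, -2.152, -0.0]
force: [0.8, 0.4, -0.4]
width: 0.429
gripper_force: 45.0
```

Request:
{"method": "move_arm", "body": {"motion": [{"tx":0,"ty":0,"tz":0.001,"twist":0},{"tx":0,"ty":0,"tz":0,"twist":0},{"tx":0,"ty":0,"tz":0,"twist":0}]}}

```text
clock: 26.1
position: [0.5118, -0.0054, 0.083]
ee_rot: [-2.288, -2.152, -0.0]
force: [-0.6, -0.0, -1.1]
width: 0.429
gripper_force: 45.0
```

Request:
{"method": "move_arm", "body": {"motion": [{"tx":0,"ty":0,"tz":0.0005,"twist":0},{"tx":0,"ty":0,"tz":0,"twist":0},{"tx":0,"ty":0,"tz":0,"twist":0}]}}

```text
clock: 26.4
position: [0.5118, -0.0055, 0.0825]
ee_rot: [-2.288, -2.152, -0.0]
force: [1.2, 0.0, -1.5]
width: 0.425
gripper_force: 45.0
```

Request:
{"method": "move_arm", "body": {"motion": [{"tx":0,"ty":0,"tz":0.0005,"twist":0},{"tx":0,"ty":0,"tz":0,"twist":0},{"tx":0,"ty":0,"tz":0.0005,"twist":0},{"tx":0,"ty":0,"tz":0,"twist":0}]}}

```text
clock: 26.8
position: [0.5118, -0.0055, 0.0814]
ee_rot: [-2.288, -2.152, 0.0]
force: [0.2, -0.6, -1.1]
width: 0.423
gripper_force: 45.0
```

Request:
{"method": "move_arm", "body": {"motion": [{"tx":0,"ty":0,"tz":0.0005,"twist":0},{"tx":0,"ty":0,"tz":0,"twist":0},{"tx":0,"ty":0,"tz":0,"twist":0}]}}

```text
clock: 27.1
position: [0.5118, -0.0055, 0.081]
ee_rot: [-2.288, -2.152, 0.0]
force: [0.4, -0.6, -1.1]
width: 0.427
gripper_force: 45.0
```

Request:
{"method": "move_arm", "body": {"motion": [{"tx":0,"ty":0,"tz":0.0005,"twist":0},{"tx":0,"ty":0,"tz":0,"twist":0},{"tx":0,"ty":0,"tz":0,"twist":0}]}}

```text
clock: 27.4
position: [0.5118, -0.0055, 0.0805]
ee_rot: [-2.288, -2.152, -0.0]
force: [-0.6, 1.2, -0.6]
width: 0.428
gripper_force: 45.0
```

Request:
{"method": "move_arm", "body": {"motion": [{"tx":0,"ty":0,"tz":0.0005,"twist":0},{"tx":0,"ty":0,"tz":0,"twist":0},{"tx":0,"ty":0,"tz":0,"twist":0}]}}

```text
clock: 27.7
position: [0.5118, -0.0057, 0.0801]
ee_rot: [2.289, 2.152, 0.0]
force: [-1.0, -0.9, 2.0]
width: 0.428
gripper_force: 45.0
```

Contact. I'll rise 1.2 mm and slide in.

Request:
{"method": "move_arm", "body": {"motion": [{"tx":0,"ty":0,"tz":-0.0013,"twist":0},{"tx":0.01,"ty":0,"tz":0,"twist":0},{"tx":0.01,"ty":0,"tz":0,"twist":0},{"tx":0.01,"ty":0,"tz":0,"twist":0},{"tx":0,"ty":0,"tz":0,"twist":0}]}}

```text
clock: 28.2
position: [0.5137, 0.027, 0.081]
ee_rot: [-2.284, -2.155, -0.0]
force: [0.1, 0.2, -0.8]
width: 0.427
gripper_force: 45.0
```

Request:
{"method": "move_arm", "body": {"motion": [{"tx":0.008,"ty":0,"tz":0,"twist":0},{"tx":0.006,"ty":0,"tz":0,"twist":0},{"tx":0,"ty":0,"tz":0,"twist":0},{"tx":0,"ty":0,"tz":0.001,"twist":0},{"tx":0,"ty":0,"tz":0.0005,"twist":0},{"tx":0,"ty":0,"tz":0,"twist":0}]}}

```text
clock: 28.8
position: [0.5146, 0.0385, 0.0804]
ee_rot: [-2.288, -2.151, -0.001]
force: [-2.2, 2.1, 9.2]
width: 0.425
gripper_force: 45.0
```

Contact again. I'll release and back off, then look.

Request:
{"method": "move_arm", "body": {"motion": [{"tx":0,"ty":0,"tz":-0.0005,"twist":0},{"tx":0,"ty":0,"tz":0,"twist":0},{"tx":0,"ty":0,"tz":0,"twist":0},{"tx":0,"ty":0,"tz":-0.03,"twist":0},{"tx":-0.04,"ty":0,"tz":-0.03,"twist":0},{"tx":-0.045,"ty":0,"tz":-0.02,"twist":0},{"tx":-0.045,"ty":0,"tz":0,"twist":0},{"tx":-0.045,"ty":0,"tz":0,"twist":0},{"tx":0,"ty":0,"tz":0,"twist":0},{"tx":0,"ty":0,"tz":0,"twist":0}], "gripper": -0.4}}

```text
clock: 29.8
position: [0.5034, -0.1376, 0.1603]
ee_rot: [2.292, 2.148, -0.0]
force: [1.1, 1.3, -0.4]
width: 0.703
gripper_force: 0.0
```

```bash
python3 - <<'E'
from plan import *
from rects import rects
s=st()
im=arm.get_image('side'); a=im[150:270,190:330,::-1]
b=arm.get_image('wrist')[0:200,140:420,::-1]
cv2.imwrite('pics/s2.png',np.vstack([cv2.resize(a,(560,336),interpolation=cv2.INTER_CUBIC)[:300],cv2.resize(b,(560,400))[:300]]))
im=arm.get_image('top')
for r in rects('top',im.min(2)>165,.01,150,2000): print(*[np.round(x,1) for x in r])
E
```

```text
29.8 [ 0.5034 -0.1376  0.1603] [ 2.292  2.148 -0.   ] [ 1.1  1.3 -0.4] 0.703 0.0
384.1 -347.3 55.5 40.3 86.7 [422.5 281. ]
419.7 1.9 88.3 87.8 88.5 [292.6 272. ]
530.6 420.9 150.7 64.7 79.7 [139.5 233.9]
898.6 -347.5 297.2 30.0 95.7 [407.3  99.3]
```

View pics/s2.png

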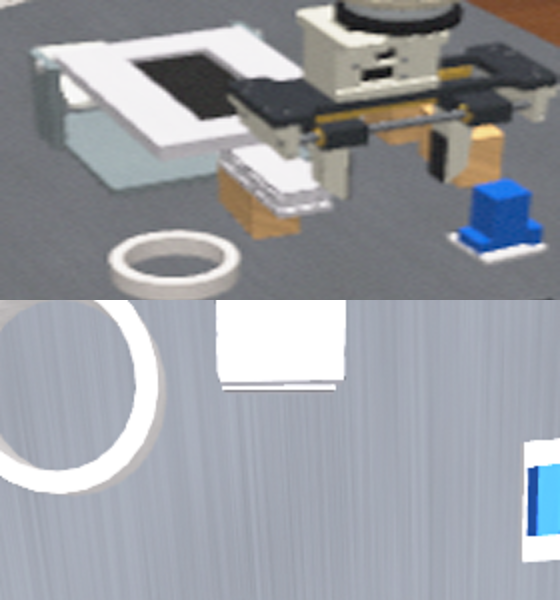

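The four plates are stacked neatly under the bed edge at (285,170), the bed is level and the play is 2.5 mm. Now I'll look at the opening with the wrist camera on the way to the opal plate.

Request:
{"method": "move_arm", "body": {"motion": [{"tx":0,"ty":0,"tz":-0.04,"twist":0},{"tx":0.02,"ty":0,"tz":-0.04,"twist":0},{"tx":0.045,"ty":0,"tz":-0.017,"twist":0},{"tx":0.045,"ty":0,"tz":0,"twist":0},{"tx":0.045,"ty":0,"tz":0,"twist":0},{"tx":0.045,"ty":0,"tz":0,"twist":0},{"tx":0.045,"ty":0,"tz":0,"twist":0},{"tx":0,"ty":0,"tz":0,"twist":0},{"tx":0,"ty":0,"tz":0,"twist":0},{"tx":0,"ty":0,"tz":0,"twist":0}], "gripper": -0.8}}

```text
clock: 30.95
position: [0.5185, 0.1079, 0.2572]
ee_rot: [2.288, 2.152, -0.001]
force: [-0.5, -0.7, 1.4]
width: 0.898
gripper_force: 0.0
```

```bash
python3 - <<'E'
from plan import *
from rects import rects
np.set_printoptions(suppress=True,precision=4)
s=st(); c=arm.calibration('wrist'); im=arm.get_image('wrist'); cv2.imwrite('pics/w13.png',im[:,:,::-1])
import pickle; pickle.dump(c,open('w13.pkl','wb'))
for z,th in((.101,60),(.107,60),(.114,140)):
  m=im.max(2)<th if th<100 else im.min(2)<th
  m[245:]=0
  print(z); [print(*[np.round(x,1) for x in r]) for r in rects('wrist',m,z,2000,40000,cal=c)]
plan((.5306,.4209,.08,79.7))
E
```

```text
30.95 [0.5185 0.1079 0.2572] [ 2.288  2.152 -0.001] [-0.5 -0.7  1.4] 0.898 0.0
0.101
521.8 169.8 148.4 60.5 87.2 [279.2 119.6]
349.7 262.1 78.6 51.5 169.9 [75.2 30.7]
0.107
521.9 170.0 145.6 59.3 87.2 [279.2 119.6]
353.1 260.5 77.1 50.5 169.9 [75.2 30.7]
0.114
521.6 170.2 143.5 58.9 87.1 [279.1 119.8]
now [0.5186 0.1073 0.2573] 86.42 t 31.0
->  0.5306 0.4209 0.08 79.7 rows 9
    [0.0349, -0.0008, 0.0197, 0.0083]
    [0.0348, -0.0013, 0.0197, 0.0083]
    [0.0348, -0.0018, 0.0197, 0.0083]
    [0.0348, -0.0022, 0.0197, 0.0083]
    [0.0348, -0.0027, 0.0197, 0.0083]
    [0.0347, -0.0031, 0.0197, 0.0083]
    [0.0347, -0.0036, 0.0197, 0.0083]
    [0.0346, -0.004, 0.0197, 0.0083]
    [0.0346, -0.0045, 0.0197, 0.0083]
```

View pics/w13.png

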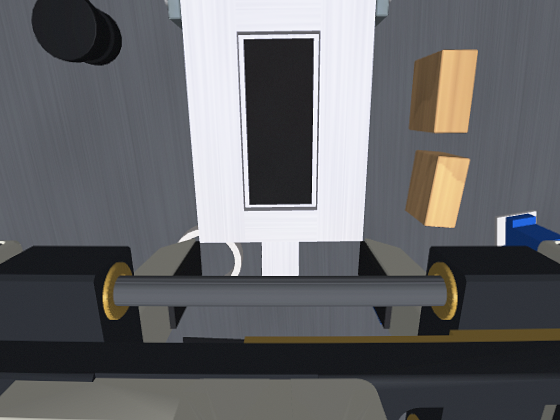

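The opening shows cleanly at (279,120): centre (0.522, 0.170), azimuth 87.1°. That agrees with the earlier estimates. On to the opal plate.

Request:
{"method": "move_arm", "body": {"motion": [{"tx":0.035,"ty":-0.001,"tz":0,"twist":0.0083},{"tx":0.035,"ty":-0.0013,"tz":0,"twist":0.0083},{"tx":0.035,"ty":-0.0018,"tz":0,"twist":0.0083},{"tx":0.035,"ty":-0.0022,"tz":0,"twist":0.0083},{"tx":0.035,"ty":-0.0027,"tz":0.03,"twist":0.0083},{"tx":0.035,"ty":-0.003,"tz":0.03,"twist":0.0083},{"tx":0.035,"ty":-0.0036,"tz":0.03,"twist":0.0083},{"tx":0.0345,"ty":-0.004,"tz":0.03,"twist":0.0083},{"tx":0.0345,"ty":-0.0045,"tz":0.03,"twist":0.0083},{"tx":0,"ty":0,"tz":0.03,"twist":0},{"tx":0,"ty":0,"tz":0.03,"twist":0},{"tx":0,"ty":0,"tz":0,"twist":0}]}}

```text
clock: 32.2
position: [0.5286, 0.4205, 0.0433]
ee_rot: [2.412, 2.012, -0.011]
force: [-0.3, -0.1, -0.2]
width: 0.902
gripper_force: 0.0
```

```bash
python3 - <<'E'
from plan import *
from rects import rects
arm.get_image('wrist')
s=st(); c=arm.calibration('wrist'); im=arm.get_image('wrist'); cv2.imwrite('pics/w14.png',im[:,:,::-1])
m=im.min(2)>120; m[240:]=0
for r in rects('wrist',m,.010,800,cal=c): print(*[np.round(x,1) for x in r])
im=arm.get_image('top')
for r in rects('top',im.min(2)>165,.01,150,2000): print(*[np.round(x,1) for x in r])
plan((.5306,.4209,.0055,79.7))
E
```

```text
32.25 [0.53   0.4212 0.046 ] [ 2.412  2.012 -0.006] [0.6 0.2 0.4] 0.903 0.0
534.9 456.5 76.7 63.3 79.7 [277.8 174.1]
386.4 -322.3 109.4 40.6 83.4 [413.  280.1]
419.7 1.9 88.3 87.8 88.5 [292.6 271.9]
525.4 391.3 91.1 64.4 79.8 [149.7 235.7]
555.2 -338.6 110.9 40.9 81.4 [414.8 217.6]
898.6 -347.5 297.2 30.2 95.6 [407.3  99.3]
now [0.5318 0.4226 0.049 ] 79.67 t 32.4
->  0.5306 0.4209 0.0055 79.7 rows 1
   x1 [-0.0019, -0.0009, 0.0435, -0.0003]
```

Request:
{"method": "move_arm", "body": {"motion": [{"tx":-0.001,"ty":-0.002,"tz":0.03,"twist":0},{"tx":0,"ty":0,"tz":0.011,"twist":0},{"tx":0,"ty":0,"tz":0,"twist":0},{"tx":0,"ty":0,"tz":0,"twist":0},{"tx":0,"ty":0,"tz":0,"twist":0}]}}

```text
clock: 32.85
position: [0.5292, 0.423, 0.0078]
ee_rot: [2.411, 2.014, 0.003]
force: [-0.2, 0.6, -0.2]
width: 0.899
gripper_force: 0.0
```

```bash
python3 - <<'E'
from plan import *
plan((.5295,.4206,.0052,79.7))
E
```

```text
now [0.5292 0.423  0.0078] 79.75 t 32.9
->  0.5295 0.4206 0.0052 79.7 rows 1
   x1 [-0.0023, 0.0007, 0.0026, 0.0006]
```

Request:
{"method": "move_arm", "body": {"motion": [{"tx":-0.002,"ty":0,"tz":0.0028,"twist":0},{"tx":0,"ty":0,"tz":0,"twist":0},{"tx":0,"ty":0,"tz":0,"twist":0}]}}

```text
clock: 33.15
position: [0.5279, 0.4206, 0.0037]
ee_rot: [-2.411, -2.014, -0.0]
force: [0.2, -0.0, -0.4]
width: 0.903
gripper_force: 0.0
```

Request:
{"method": "move_arm", "body": {"motion": [{"tx":0,"ty":0,"tz":0,"twist":0},{"tx":0,"ty":0,"tz":0,"twist":0},{"tx":0,"ty":0,"tz":0,"twist":0},{"tx":0,"ty":0,"tz":0,"twist":0},{"tx":0,"ty":0,"tz":0,"twist":0},{"tx":0,"ty":0,"tz":-0.02,"twist":0},{"tx":0,"ty":0,"tz":-0.03,"twist":0},{"tx":0,"ty":0,"tz":0,"twist":0},{"tx":0,"ty":0,"tz":0,"twist":0}], "gripper": 1, "squeeze": 50}}

```text
clock: 34.05
position: [0.5278, 0.4208, 0.0536]
ee_rot: [-2.41, -2.014, -0.001]
force: [-0.1, 0.1, -3.0]
width: 0.686
gripper_force: 50.0
```

```bash
python3 - <<'E'
from chk import *
chk('w15.png'); s=arm.observe(); p=s['position']
plan((p[0],p[1],.17,79.7),(.522,.170,.17,87.1))
E
```

```text
34.05 [0.5278 0.4208 0.0536] [-2.41  -2.014 -0.001] [-0.1  0.1 -3. ] 0.686 49.99928176403046
row 113 208 350 width@z 63.3 mid [0.5403 0.4933 0.0596]
row 172 212 347 width@z 63.1 mid [0.5358 0.4672 0.0596]
row 235 215 343 width@z 63.1 mid [0.5301 0.4367 0.0596]
row 309 219 339 width@z 63.4 mid [0.5228 0.396  0.0596]
now [0.5271 0.4205 0.0527] 79.78 t 34.1
->  0.5271293433033981 0.4204609975826052 0.17 79.7 rows 3
   x3 [0.0, 0.0, -0.0391, 0.0003]
->  0.522 0.17 0.17 87.1 rows 6
    [-0.0412, 0.0066, -0.0, -0.0137]
    [-0.0414, 0.0057, -0.0, -0.0137]
    [-0.0415, 0.0048, -0.0, -0.0137]
    [-0.0416, 0.0039, -0.0, -0.0137]
    [-0.0416, 0.0031, -0.0, -0.0137]
    [-0.0417, 0.0022, -0.0, -0.0137]
```

Request:
{"method": "move_arm", "body": {"motion": [{"tx":0,"ty":0,"tz":-0.04,"twist":0},{"tx":0,"ty":0,"tz":-0.04,"twist":0},{"tx":0,"ty":0,"tz":-0.038,"twist":0},{"tx":-0.041,"ty":0.0066,"tz":0,"twist":-0.0137},{"tx":-0.041,"ty":0.0057,"tz":0,"twist":-0.0137},{"tx":-0.0415,"ty":0.0048,"tz":0,"twist":-0.0137},{"tx":-0.0415,"ty":0.0039,"tz":0,"twist":-0.0137},{"tx":-0.0415,"ty":0.003,"tz":0,"twist":-0.0137},{"tx":-0.0415,"ty":0.0022,"tz":0,"twist":-0.0137},{"tx":0,"ty":0,"tz":0.03,"twist":0},{"tx":0,"ty":0,"tz":0,"twist":0},{"tx":0,"ty":0,"tz":0,"twist":0}]}}

```text
clock: 35.3
position: [0.522, 0.1717, 0.1407]
ee_rot: [-2.274, -2.166, 0.004]
force: [0.9, 0.1, -1.5]
width: 0.691
gripper_force: 50.0
```

```bash
python3 - <<'E'
from chk import *
arm.get_image('top');arm.get_image('top')
chk('w16.png'); plan((.522,.170,.128,87.1))
E
```

```text
35.4 [0.5231 0.1723 0.1418] [-2.274 -2.168 -0.   ] [ 0.7  1.  -2.4] 0.682 49.999346137046814
row 23 317 383 width@z 27.9 mid [0.5573 0.2807 0.1478]
row 127 133 422 width@z 130.2 mid [0.5252 0.24   0.1478]
row 235 146 410 width@z 130.0 mid [0.5229 0.1884 0.1478]
row 309 208 351 width@z 75.5 mid [0.5217 0.1471 0.1478]
now [0.5233 0.1723 0.142 ] 87.27 t 35.5
->  0.522 0.17 0.128 87.1 rows 1
   x1 [-0.0024, -0.0012, 0.014, 0.0019]
```

Request:
{"method": "move_arm", "body": {"motion": [{"tx":-0.0024,"ty":-0.001,"tz":0.014,"twist":0.002},{"tx":0,"ty":0,"tz":0,"twist":0},{"tx":0,"ty":0,"tz":0.005,"twist":0},{"tx":0,"ty":0,"tz":0,"twist":0},{"tx":0,"ty":0,"tz":0,"twist":0},{"tx":0,"ty":0,"tz":0,"twist":0}]}}

```text
clock: 36.05
position: [0.5221, 0.1689, 0.1229]
ee_rot: [2.279, 2.162, 0.001]
force: [-0.3, 0.8, -2.4]
width: 0.69
gripper_force: 50.0
```

```bash
python3 - <<'E'
from plan import *
np.set_printoptions(suppress=True,precision=4)
s=st(); print(az(s)); c=arm.calibration('wrist'); im=arm.get_image('wrist'); cv2.imwrite('pics/w17.png',im[:,:,::-1])
g=im.astype(int).mean(2)
for r in (40,60,80,100,150,200): # profile across
    d=np.where(g[r,150:400]<110)[0]+150; print(r,d[:3],d[-3:],len(d))
print('col 280',g[80:140:2,280].round()); print('col 240',g[80:140:2,240].round())
# expected opening far edge and plate far edge
for nm,z,x,h in(('open',.114,.035,.078),('plate',.1275,.032,.075)):
    a=np.radians(87.1);ey=np.array([np.cos(a),np.sin(a)]);ex=np.array([np.sin(a),-np.cos(a)])
    print(nm,[proj('wrist',(*(np.array([.522,.170])+k*x*ex+h*ey),z),c).round(1) for k in(-1,1)])
E
```

```text
36.05 [0.5221 0.1689 0.1229] [2.279 2.162 0.001] [-0.3  0.8 -2.4] 0.69 49.999369382858276
86.98754320336288
40 [] [] 0
60 [] [] 0
80 [] [] 0
100 [] [] 0
150 [] [] 0
200 [] [] 0
col 280 [201. 203. 204. 204. 204. 197. 198. 199. 203. 204. 203. 139. 205. 204.
 208. 194. 223. 223. 223. 223. 223. 222. 223. 222. 222. 221. 222. 222.
 222. 222.]
col 240 [200. 200. 201. 202. 203. 198. 196. 198. 201. 201. 202. 114. 202. 199.
 203. 193. 222. 222. 222. 221. 222. 221. 222. 221. 221. 221. 221. 221.
 221. 220.]
open [array([206.8, 101.3]), array([352. , 101.2])]
plate [array([207.5, 107.3]), array([351.4, 107.1])]
```

```bash
python3 - <<'E'
import cv2,numpy as np
g=cv2.imread('pics/w17.png').mean(2)
print('row101-103',[ (r,np.where(g[r,150:420]<160)[0][[0,-1]]+150) for r in (101,102,103) if (g[r,150:420]<160).any()])
for r in (106,115,125,150): print(r,'L',g[r,196:226].round().astype(int),'R',g[r,336:366].round().astype(int))
E
```

```text
row101-103 [(101, array([307, 344])), (102, array([207, 350])), (103, array([207, 350]))]
106 L [204 201 199 199 199 198 198 200 200 203 187 119  78  82  81  76 185 207
 204 203 203 203 202 202 200 199 199 199 201 202] R [203 204 205 204 204 202 200 201 199 173  68  76  77  73 111 213 207 203
 200 200 202 205 202 198 195 195 192 196 199 198]
115 L [206 203 200 199 199 200 199 198 200 200 204 155 167 203 220 221 221 220
 221 221 221 221 221 221 221 221 221 222 221 221] R [224 224 224 224 224 224 224 225 225 224 225 225 226 225 192 165 208 202
 199 201 203 204 199 197 193 193 195 198 198 198]
125 L [207 206 201 201 200 200 199 198 198 199 201 207 113 168 219 222 221 221
 220 220 221 221 220 220 221 221 220 221 221 221] R [224 224 225 224 224 224 224 224 224 224 224 225 225 209 181 207 203 200
 200 203 206 202 198 197 194 193 197 199 198 197]
150 L [203 206 207 204 202 201 202 202 200 198 198 199 203 151 172 210 222 220
 220 220 220 220 220 220 220 220 220 220 220 220] R [223 224 224 224 223 224 224 224 223 224 224 226 198 166 210 203 199 201
 204 203 200 197 195 192 195 197 199 198 197 197]
```

The plate is centred sideways and sits about 2 mm short towards the hinge. I'll shift it and lower.

Request:
{"method": "move_arm", "body": {"motion": [{"tx":0.0018,"ty":0,"tz":0.003,"twist":0},{"tx":0,"ty":0,"tz":0.002,"twist":0},{"tx":0,"ty":0,"tz":0.001,"twist":0},{"tx":0,"ty":0,"tz":0,"twist":0},{"tx":0,"ty":0,"tz":0,"twist":0}]}}

```text
clock: 36.6
position: [0.522, 0.1705, 0.1165]
ee_rot: [2.279, 2.162, -0.0]
force: [0.1, 0.5, -2.4]
width: 0.688
gripper_force: 50.0
```

Request:
{"method": "move_arm", "body": {"motion": [{"tx":0,"ty":0,"tz":0.001,"twist":0},{"tx":0,"ty":0,"tz":0,"twist":0},{"tx":0,"ty":0,"tz":0.0005,"twist":0},{"tx":0,"ty":0,"tz":0,"twist":0}]}}

```text
clock: 37.0
position: [0.5219, 0.1705, 0.115]
ee_rot: [-2.279, -2.162, -0.0]
force: [0.2, -0.2, -1.9]
width: 0.692
gripper_force: 50.0
```

Request:
{"method": "move_arm", "body": {"motion": [{"tx":0,"ty":0,"tz":0,"twist":0},{"tx":0,"ty":0,"tz":0,"twist":0},{"tx":0,"ty":0,"tz":0,"twist":0},{"tx":0,"ty":0,"tz":-0.01,"twist":0},{"tx":0,"ty":0,"tz":-0.03,"twist":0},{"tx":0,"ty":0,"tz":-0.02,"twist":0},{"tx":0,"ty":0,"tz":0,"twist":0},{"tx":0,"ty":0,"tz":0,"twist":0}], "gripper": -0.8}}

```text
clock: 37.8
position: [0.5222, 0.1707, 0.1756]
ee_rot: [2.279, 2.162, 0.002]
force: [0.2, 0.5, -0.5]
width: 0.899
gripper_force: 0.0
```

Request:
{"method": "move_arm", "body": {"motion": [{"tx":0,"ty":0,"tz":0,"twist":0},{"tx":0,"ty":0,"tz":0,"twist":0},{"tx":0,"ty":0,"tz":0,"twist":0},{"tx":0,"ty":0,"tz":0.04,"twist":0},{"tx":0,"ty":0,"tz":0.008,"twist":0},{"tx":0,"ty":0,"tz":0,"twist":0},{"tx":0,"ty":0,"tz":0,"twist":0}], "gripper": 1}}

```text
clock: 38.5
position: [0.5224, 0.1704, 0.1277]
ee_rot: [2.279, 2.161, 0.0]
force: [0.3, -0.3, 0.2]
width: 0.342
gripper_force: 0.0
```

```bash
python3 - <<'E'
from plan import *
st(); im=arm.get_image('wrist'); cv2.imwrite('pics/w18.png',im[:,:,::-1])
E
```

```text
38.5 [0.5224 0.1704 0.1277] [2.279 2.161 0.   ] [ 0.3 -0.3  0.2] 0.342 0.0
```

View pics/w18.png

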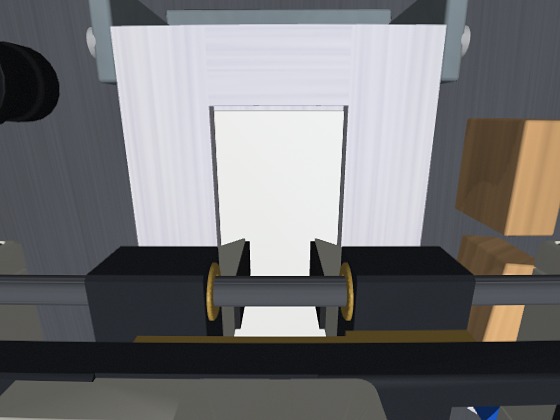

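The opal plate sits in the opening at (280,180) with even gaps. Now I'll press it down.

Request:
{"method": "move_arm", "body": {"motion": [{"tx":0,"ty":0,"tz":0,"twist":0},{"tx":0,"ty":0,"tz":0,"twist":0},{"tx":0,"ty":0,"tz":0.005,"twist":0},{"tx":0,"ty":0,"tz":0.003,"twist":0},{"tx":0,"ty":0,"tz":0.001,"twist":0},{"tx":0,"ty":0,"tz":0.001,"twist":0},{"tx":0,"ty":0,"tz":0.001,"twist":0},{"tx":0,"ty":0,"tz":0,"twist":0}]}}

```text
clock: 39.35
position: [0.5219, 0.1706, 0.1159]
ee_rot: [-2.279, -2.162, -0.0]
force: [-1.4, 1.1, 2.0]
width: 0.005
gripper_force: 1.2
```

Request:
{"method": "move_arm", "body": {"motion": [{"tx":0,"ty":0,"tz":0.001,"twist":0},{"tx":0,"ty":0,"tz":0.001,"twist":0},{"tx":0,"ty":0,"tz":0,"twist":0}]}}

```text
clock: 39.65
position: [0.5219, 0.1706, 0.1139]
ee_rot: [-2.279, -2.162, -0.0]
force: [-0.4, 0.5, 2.3]
width: 0.006
gripper_force: 1.3
```

Request:
{"method": "move_arm", "body": {"motion": [{"tx":0,"ty":0,"tz":0.001,"twist":0},{"tx":0,"ty":0,"tz":0.001,"twist":0},{"tx":0,"ty":0,"tz":0,"twist":0}]}}

```text
clock: 39.95
position: [0.522, 0.1707, 0.1128]
ee_rot: [-2.279, -2.162, -0.001]
force: [-5.6, -0.1, 16.2]
width: 0.002
gripper_force: 7.9
```

Request:
{"method": "move_arm", "body": {"motion": [{"tx":0,"ty":0,"tz":0.001,"twist":0},{"tx":0,"ty":0,"tz":0,"twist":0},{"tx":0,"ty":0,"tz":0,"twist":0},{"tx":0,"ty":0,"tz":0,"twist":0}]}}

```text
clock: 40.35
position: [0.522, 0.1707, 0.1126]
ee_rot: [-2.279, -2.161, -0.002]
force: [-8.4, -0.1, 27.1]
width: 0.005
gripper_force: 13.4
```

It hit a hard stop at z≈0.1127, so the plate is flush. I'll back off and find the model again.

Request:
{"method": "move_arm", "body": {"motion": [{"tx":0,"ty":0,"tz":-0.02,"twist":0},{"tx":0,"ty":0,"tz":-0.04,"twist":0},{"tx":0,"ty":0.01,"tz":-0.04,"twist":0},{"tx":-0.04,"ty":0.02,"tz":0,"twist":0},{"tx":-0.045,"ty":0.018,"tz":0,"twist":0},{"tx":-0.045,"ty":0.018,"tz":0,"twist":0},{"tx":-0.045,"ty":0.018,"tz":0,"twist":0},{"tx":-0.045,"ty":0.018,"tz":0,"twist":0},{"tx":-0.045,"ty":0.018,"tz":0,"twist":0},{"tx":-0.045,"ty":0.018,"tz":0,"twist":0},{"tx":0,"ty":0,"tz":0,"twist":-0.033},{"tx":0,"ty":0,"tz":0,"twist":0}], "gripper": -0.4}}

```text
clock: 41.55
position: [0.643, -0.1487, 0.2103]
ee_rot: [2.225, 2.217, -0.002]
force: [1.1, 1.8, -0.9]
width: 0.7
gripper_force: 0.0
```

```bash
python3 - <<'E'
from plan import *
from rects import rects
np.set_printoptions(suppress=True,precision=4)
W=np.array([560,420])
arm.get_image('side'); s=st(); c=arm.calibration('wrist')
im=arm.get_image('wrist'); cv2.imwrite('pics/w19.png',im[:,:,::-1])
i=im.astype(int); m=(i[:,:,2]-i[:,:,0]>60)
m2=(m|(i.min(2)>170)); m2[240:]=0; m[240:]=0
print('base+blue'); [print(*[np.round(x,1) for x in r]) for r in rects('wrist',m2,.006,800,cal=c)]
bright=m&(i[:,:,2]>200); print('blue top @.07'); [print(*[np.round(x,1) for x in r]) for r in rects('wrist',bright,.07,300,cal=c)]
for cam in('wrist','side'):
  for r in arm.place_of(cam,'model_mid')[:5]:
    p=np.array(r['point'])*W; print(cam,r['conf'],p.round(1),(at(cam,p,.035,c) if cam=='wrist' else at(cam,p,.035)).round(4))
print([proj('wrist',(.6435+x,-.058+y,.07),c).round() for x in(-.015,.015) for y in (-.015,.015)])
E
```

```text
41.6 [ 0.6432 -0.1466  0.2103] [-2.224 -2.218  0.001] [ 0.6  0.5 -0.5] 0.702 0.0
base+blue
715.2 -170.5 65.2 59.7 161.1 [341.6 201.3]
755.8 -70.0 63.6 59.9 142.8 [385.5 109.6]
645.4 -57.9 53.3 52.9 91.1 [281.9  97.6]
846.3 11.7 86.8 53.7 6.1 [478.1  25.7]
434.3 -2.0 151.7 78.5 178.8 [76.2 34.3]
blue top @.07
710.3 -165.7 30.7 30.6 161.2 [350.7 214.2]
750.0 -69.8 30.8 30.8 52.9 [402.  109.1]
723.2 -60.2 35.2 11.7 54.8 [372.8  96.1]
645.0 -60.2 43.4 34.6 1.1 [283.8  96.6]
808.3 -17.8 35.4 9.6 6.0 [476.9  45.7]
829.6 6.4 31.0 24.0 6.1 [505.9  14.7]
wrist 0.9 [391.4 108.8] [ 0.7519 -0.0687  0.035 ]
wrist 0.84 [481.7  23.4] [0.8296 0.0078 0.035 ]
wrist 0.78 [345.8 205.7] [ 0.7124 -0.1666  0.035 ]
side 0.91 [353.6 238.6] [ 0.7136 -0.1558  0.035 ]
side 0.9 [348.8 218.8] [ 0.7629 -0.066   0.035 ]
side 0.89 [351.2 202.5] [0.8263 0.0078 0.035 ]
side 0.73 [312.9 230.1] [ 0.6354 -0.0668  0.035 ]
[array([263., 113.]), array([262.,  77.]), array([297., 113.]), array([298.,  77.])]
```

View pics/w19.png

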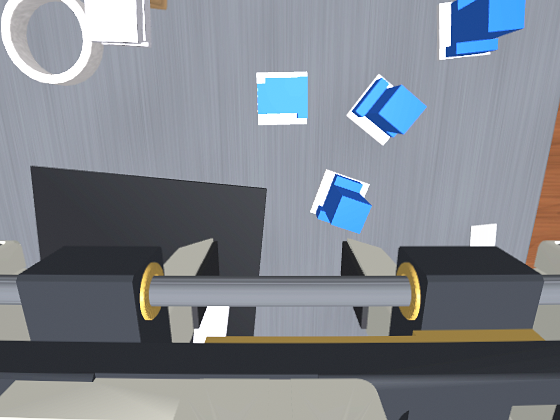

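The wrist view shows four models at (282,98), (386,107), (341,203) and (480,28). The nearest to the base is (282,98), axis-aligned at (0.645, -0.058). I'll grasp its tower above the wings.

```bash
python3 - <<'E'
from plan import *
plan((.645,-.0585,.1,90.5),(.645,-.0585,.037,90.5))
E
```

```text
now [ 0.6435 -0.1445  0.2107] 90.02 t 41.8
->  0.645 -0.0585 0.1 90.5 rows 4
   x4 [0.0215, 0.0004, 0.0277, -0.0013]
->  0.645 -0.0585 0.037 90.5 rows 2
   x2 [0.0, 0.0, 0.0315, -0.0]
```

Request:
{"method": "move_arm", "body": {"motion": [{"tx":0.0215,"ty":0,"tz":0.028,"twist":0},{"tx":0.0215,"ty":0,"tz":0.028,"twist":0},{"tx":0.0215,"ty":0,"tz":0.028,"twist":0},{"tx":0.0215,"ty":0.001,"tz":0.027,"twist":0},{"tx":0,"ty":0,"tz":0,"twist":0},{"tx":0,"ty":0,"tz":0,"twist":0},{"tx":0,"ty":0,"tz":0,"twist":0}]}}

```text
clock: 42.45
position: [0.6451, -0.0611, 0.1013]
ee_rot: [2.222, 2.219, 0.001]
force: [0.3, 0.0, -0.2]
width: 0.704
gripper_force: 0.0
```

```bash
python3 - <<'E'
from plan import *
plan((.645,-.0585,.037,90.5))
E
```

```text
now [ 0.6451 -0.0611  0.1013] 89.92 t 42.5
->  0.645 -0.0585 0.037 90.5 rows 2
   x2 [0.0013, -0.0001, 0.0322, -0.0032]
```

Request:
{"method": "move_arm", "body": {"motion": [{"tx":0.001,"ty":0,"tz":0.03,"twist":-0.003},{"tx":0.001,"ty":0,"tz":0.03,"twist":-0.003},{"tx":0,"ty":0,"tz":0.004,"twist":0},{"tx":0,"ty":0,"tz":0,"twist":0},{"tx":0,"ty":0,"tz":0,"twist":0}]}}

```text
clock: 42.95
position: [0.6457, -0.0593, 0.0379]
ee_rot: [2.211, 2.228, 0.002]
force: [0.0, -0.5, -0.4]
width: 0.697
gripper_force: 0.0
```

Request:
{"method": "move_arm", "body": {"motion": [{"tx":0,"ty":0,"tz":0,"twist":0},{"tx":0,"ty":0,"tz":0,"twist":0},{"tx":0,"ty":0,"tz":0,"twist":0},{"tx":0,"ty":0,"tz":0,"twist":0},{"tx":0,"ty":0,"tz":0,"twist":0},{"tx":0,"ty":0,"tz":0,"twist":0},{"tx":0,"ty":0,"tz":0,"twist":0}], "gripper": 1, "squeeze": 25}}

```text
clock: 43.65
position: [0.6447, -0.0583, 0.0361]
ee_rot: [2.212, 2.231, 0.0]
force: [-0.9, 0.3, 2.5]
width: 0.328
gripper_force: 25.0
```

```bash
python3 - <<'E'
from plan import *
s=st(); p=s['position']; print(p[2])
plan((p[0],p[1],.2,90.5),(.522,.1695,.2,87.1),(.522,.1695,.16,87.1))
E
```

```text
43.65 [ 0.6447 -0.0583  0.0361] [2.212 2.231 0.   ] [-0.9  0.3  2.5] 0.328 25.000056624412537
0.03613709472472078
now [ 0.6447 -0.0583  0.0361] 90.5 t 43.6
->  0.6446509704288355 -0.058284041724626555 0.2 90.5 rows 4
   x4 [0.0, 0.0, -0.041, -0.0]
->  0.522 0.1695 0.2 87.1 rows 6
    [0.0381, -0.0201, -0.0, 0.0063]
    [0.0379, -0.0205, -0.0, 0.0063]
    [0.0377, -0.0209, -0.0, 0.0063]
    [0.0375, -0.0212, -0.0, 0.0063]
    [0.0373, -0.0216, -0.0, 0.0063]
    [0.0371, -0.022, -0.0, 0.0063]
->  0.522 0.1695 0.16 87.1 rows 1
   x1 [0.0, 0.0, 0.04, -0.0]
```

Request:
{"method": "move_arm", "body": {"motion": [{"tx":0,"ty":0,"tz":-0.035,"twist":0},{"tx":0,"ty":0,"tz":-0.045,"twist":0},{"tx":0,"ty":0,"tz":-0.045,"twist":0},{"tx":0,"ty":0,"tz":-0.039,"twist":0},{"tx":0.038,"ty":-0.02,"tz":0,"twist":0.0063},{"tx":0.038,"ty":-0.0205,"tz":0,"twist":0.0063},{"tx":0.0377,"ty":-0.021,"tz":0,"twist":0.0063},{"tx":0.0375,"ty":-0.021,"tz":0,"twist":0.0063},{"tx":0.037,"ty":-0.0215,"tz":0,"twist":0.0063},{"tx":0.037,"ty":-0.022,"tz":0,"twist":0.0063},{"tx":0,"ty":0,"tz":0,"twist":0},{"tx":0,"ty":0,"tz":0,"twist":0}]}}

```text
clock: 44.85
position: [0.5216, 0.1701, 0.1999]
ee_rot: [-2.274, -2.168, 0.0]
force: [-0.6, -0.5, 0.8]
width: 0.322
gripper_force: 25.0
```

```bash
python3 - <<'E'
from plan import *
np.set_printoptions(suppress=True,precision=4)
arm.get_image('top');arm.get_image('top'); st(); plan((.522,.1695,.155,87.1))
from rects import rects
c=arm.calibration('wrist'); im=arm.get_image('wrist').astype(int)
# opal: warm white vs frame; look for dark gap lines
g=im.mean(2)
for r in (60,90,120,150): print(r,np.where(g[r,120:440]<150)[0][[0,-1]]+120 if (g[r,120:440]<150).any() else None)
E
```

```text
44.95 [0.5226 0.1677 0.2001] [ 2.278  2.162 -0.   ] [-0.1 -0.7 -1.1] 0.324 24.99924749135971
now [0.5226 0.1677 0.2001] 87.02 t 45.0
->  0.522 0.1695 0.155 87.1 rows 2
   x2 [0.0009, -0.0003, 0.0226, -0.0005]
60 [120 439]
90 [120 439]
120 [120 439]
150 [120 439]
```

Request:
{"method": "move_arm", "body": {"motion": [{"tx":0.001,"ty":0,"tz":0.022,"twist":0},{"tx":0.001,"ty":0,"tz":0.022,"twist":0},{"tx":0,"ty":0,"tz":0.003,"twist":0},{"tx":0,"ty":0,"tz":0,"twist":0},{"tx":0,"ty":0,"tz":0.001,"twist":0},{"tx":0,"ty":0,"tz":0,"twist":0}]}}

```text
clock: 45.6
position: [0.523, 0.1707, 0.1529]
ee_rot: [2.277, 2.163, 0.002]
force: [0.8, -0.8, -1.4]
width: 0.325
gripper_force: 25.0
```

Request:
{"method": "move_arm", "body": {"motion": [{"tx":0,"ty":0,"tz":0.001,"twist":0},{"tx":0,"ty":0,"tz":0.001,"twist":0},{"tx":0,"ty":0,"tz":0.0005,"twist":0},{"tx":0,"ty":0,"tz":0,"twist":0}]}}

```text
clock: 46.0
position: [0.5222, 0.171, 0.1495]
ee_rot: [-2.277, -2.164, -0.0]
force: [0.0, 0.6, 0.3]
width: 0.326
gripper_force: 25.0
```

Request:
{"method": "move_arm", "body": {"motion": [{"tx":0,"ty":0,"tz":0.0005,"twist":0},{"tx":0,"ty":0,"tz":0,"twist":0},{"tx":0,"ty":0,"tz":0,"twist":0}]}}

```text
clock: 46.3
position: [0.5223, 0.1709, 0.149]
ee_rot: [2.277, 2.164, 0.0]
force: [0.6, 0.5, -0.0]
width: 0.327
gripper_force: 25.0
```

Request:
{"method": "move_arm", "body": {"motion": [{"tx":0,"ty":0,"tz":0.0005,"twist":0},{"tx":0,"ty":0,"tz":0,"twist":0},{"tx":0,"ty":0,"tz":0,"twist":0}]}}

```text
clock: 46.6
position: [0.5223, 0.1709, 0.1489]
ee_rot: [-2.277, -2.164, -0.001]
force: [-1.9, 0.3, 5.2]
width: 0.324
gripper_force: 25.0
```

Request:
{"method": "move_arm", "body": {"motion": [{"tx":0,"ty":0,"tz":0,"twist":0},{"tx":0,"ty":0,"tz":0,"twist":0},{"tx":0,"ty":0,"tz":0,"twist":0},{"tx":0,"ty":0,"tz":0,"twist":0},{"tx":0,"ty":0,"tz":-0.03,"twist":0},{"tx":0,"ty":0,"tz":-0.04,"twist":0},{"tx":-0.03,"ty":0,"tz":-0.04,"twist":0},{"tx":-0.045,"ty":0,"tz":0,"twist":0},{"tx":-0.045,"ty":0,"tz":0,"twist":0},{"tx":-0.02,"ty":0,"tz":0,"twist":0},{"tx":0,"ty":0,"tz":0,"twist":0},{"tx":0,"ty":0,"tz":0,"twist":0}], "gripper": -0.4}}

```text
clock: 47.8
position: [0.5151, 0.0313, 0.2585]
ee_rot: [-2.278, -2.163, -0.001]
force: [0.6, 0.8, 0.1]
width: 0.698
gripper_force: 0.0
```

```bash
python3 - <<'E'
from plan import *
from rects import rects
np.set_printoptions(suppress=True,precision=4)
W=np.array([560,420]); arm.get_image('side'); st(); c=arm.calibration('wrist'); im=arm.get_image('wrist'); cv2.imwrite('pics/w20.png',im[:,:,::-1])
i=im.astype(int); m=(i[:,:,2]-i[:,:,0]>60); m[240:]=0; br=m&(i[:,:,2]>200)
print('blue'); [print(*[np.round(x,1) for x in r]) for r in rects('wrist',m,.147,300,cal=c)]
print('top@.183'); [print(*[np.round(x,1) for x in r]) for r in rects('wrist',br,.183,300,cal=c)]
for cam in('wrist','side','top'):
  if cam=='top': arm.get_image('top')
  for r in arm.place_of(cam,'model_mid')[:5]:
    p=np.array(r['point'])*W; print(cam,round(r['conf'],2),p.round(1),at(cam,p,.148,c if cam=='wrist' else None).round(4))
print('exp',proj('wrist',(.522,.17,.183),c),proj('side',(.522,.17,.148)),proj('top',(.522,.17,.148)))
# opening edges: dark gap lines
for z in (.1127,.114): print([proj('wrist',(.522+a*.035,.17+b*.078,z),c).round(1) for a in(-1,1) for b in(-1,1)])
g=i.mean(2)
for r in range(20,200,20):
    d=np.where(g[r,200:360]<120)[0]+200; print(r,d[:4],d[-4:])
E
```

```text
47.85 [0.5152 0.0321 0.2584] [-2.276 -2.165 -0.   ] [ 0.2  1.  -0.8] 0.698 0.0
blue
670.1 0.9 34.8 17.6 177.0 [457.8 233.6]
733.6 39.6 45.0 40.2 178.7 [535.6 183.5]
522.1 166.3 47.9 38.0 177.2 [281.7  26. ]
top@.183
521.7 159.4 41.4 30.5 177.2 [281.4  24.5]
wrist 0.97 [470.1 247.4] [ 0.6812 -0.016   0.148 ]
wrist 0.89 [540.2 181.9] [0.7349 0.0404 0.148 ]
wrist 0.69 [278.3  22. ] [0.5209 0.1705 0.148 ]
side 0.89 [239.6 172.6] [0.5109 0.1512 0.148 ]
side 0.69 [345.7 221.4] [ 0.6336 -0.2109  0.148 ]
side 0.67 [355.2 241.5] [ 0.6017 -0.2936  0.148 ]
side 0.33 [238.7 180.6] [0.487  0.1076 0.148 ]
top 0.83 [352.6 162.5] [ 0.6793 -0.1487  0.148 ]
top 0.65 [222.6 228.6] [0.5266 0.1685 0.148 ]
top 0.59 [284.8 120.8] [0.7898 0.0129 0.148 ]
top 0.54 [316.3 151.2] [ 0.7098 -0.0616  0.148 ]
exp [279.8894   8.0288] [240.2477 169.2691] [222.0003 230.561 ]
[array([245.2, 130.7]), array([230.4, -71.1]), array([323. , 126.8]), array([319.6, -76.2])]
[array([245. , 130.8]), array([230.2, -71.9]), array([323.2, 126.9]), array([319.8, -77.1])]
20 [] []
40 [259 260 261 262] [298 299 300 320]
60 [] []
80 [240 319] [240 319]
100 [318] [318]
120 [241 318] [241 318]
140 [] []
160 [] []
180 [200 201 202 203] [356 357 358 359]
```

```bash
python3 -c "
from cell import arm
print(arm.sign_off())"
```

```text
the job is handed in; nothing more can be done
None
```

I handed the job in at about 48 s of the 210 s: four spacers pack the gap with about 2.5 mm of play, the opal plate is pressed flush in the level bed, and the blue model stands upright near its middle. My last camera and force readings agreed with that, but no verdict came back.

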